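# Stack the carbon shoes in running bond

## Task

Clear the feeler gauge block off the pallet onto the middle of its cork pad. Then pull the two carbon shoes out of the lips of their spring-detent carriers and lay them, with every loose carbon shoe on the bench, on the pallet in running bond, all feet down and squarely in line with it: one shoe centred in each of the four outlined berths, and the rest as a second course, each centred over a joint of the first. Leave the depth gauge, bushings and old collector strip where they are, and put right whatever gets knocked out of place.

Things in the scene. Friction and masses are not known exactly. Their poses are not given: they have to be found in the camera images.
- shoe1_mid (a point): carbon shoe: 72 mm long (its x), aluminium foot 40 mm wide and 6 mm high under a black carbon block 32 mm wide (its y) and 26 mm high, 32 mm high in all, 160 g, alike both ways round. This point is its centre, half-way up (16 mm above its underside), z up. At the start it is locked in carrier1.
- shoe2_mid (a point): carbon shoe: 72 mm long (its x), aluminium foot 40 mm wide and 6 mm high under a black carbon block 32 mm wide (its y) and 26 mm high, 32 mm high in all, 160 g, alike both ways round. This point is its centre, half-way up (16 mm above its underside), z up. At the start it is locked in carrier2.
- shoe3_mid (a point): carbon shoe: 72 mm long (its x), aluminium foot 40 mm wide and 6 mm high under a black carbon block 32 mm wide (its y) and 26 mm high, 32 mm high in all, 160 g, alike both ways round. This point is its centre, half-way up (16 mm above its underside), z up. At the start it stands on its foot on the bench, beyond the pallet; absent (None) in some starts.
- shoe4_mid (a point): carbon shoe: 72 mm long (its x), aluminium foot 40 mm wide and 6 mm high under a black carbon block 32 mm wide (its y) and 26 mm high, 32 mm high in all, 160 g, alike both ways round. This point is its centre, half-way up (16 mm above its underside), z up. At the start it stands on its foot on the bench, beyond the pallet; absent (None) in some starts.
- shoe5_mid (a point): carbon shoe: 72 mm long (its x), aluminium foot 40 mm wide and 6 mm high under a black carbon block 32 mm wide (its y) and 26 mm high, 32 mm high in all, 160 g, alike both ways round. This point is its centre, half-way up (16 mm above its underside), z up. At the start it stands on its foot on the bench, beyond the pallet; absent (None) in some starts.
- shoe6_mid (a point): carbon shoe: 72 mm long (its x), aluminium foot 40 mm wide and 6 mm high under a black carbon block 32 mm wide (its y) and 26 mm high, 32 mm high in all, 160 g, alike both ways round. This point is its centre, half-way up (16 mm above its underside), z up. At the start it stands on its foot on the bench, beyond the pallet; absent (None) in some starts.
- shoe7_mid (a point): carbon shoe: 72 mm long (its x), aluminium foot 40 mm wide and 6 mm high under a black carbon block 32 mm wide (its y) and 26 mm high, 32 mm high in all, 160 g, alike both ways round. This point is its centre, half-way up (16 mm above its underside), z up. At the start it stands on its foot on the bench, beyond the pallet; absent (None) in some starts.
- pallet: fixed plywood pallet 316 mm long (its x, which runs across in front of the robot), 60 mm wide (its y), deck 12 mm above the bench (its origin is under its centre, at bench height). Four berths 73.5 by 42 mm are outlined in dark lines on the deck, end to end along its x at 75 mm pitch, the middle joint at its centre.
- low1 (a point): where the centre of a shoe of the bottom course belongs: berth 1, -112.5 mm along pallet x, 28 mm above the bench; axes as the pallet's.
- low2 (a point): where the centre of a shoe of the bottom course belongs: berth 2, -37.5 mm along pallet x, 28 mm above the bench; axes as the pallet's.
- low3 (a point): where the centre of a shoe of the bottom course belongs: berth 3, 37.5 mm along pallet x, 28 mm above the bench; axes as the pallet's.
- low4 (a point): where the centre of a shoe of the bottom course belongs: berth 4, 112.5 mm along pallet x, 28 mm above the bench; axes as the pallet's.
- mid1 (a point): where the centre of a shoe of the second course belongs: over the joint of berths 1 and 2, -75 mm along pallet x, 60 mm above the bench; axes as the pallet's.
- mid2 (a point): where the centre of a shoe of the second course belongs: over the joint of berths 2 and 3, 0 mm along pallet x, 60 mm above the bench; axes as the pallet's.
- mid3 (a point): where the centre of a shoe of the second course belongs: over the joint of berths 3 and 4, 75 mm along pallet x, 60 mm above the bench; axes as the pallet's.
- gauge_mid (a point): centre (half-way up) of the blued steel feeler gauge block, 55 mm (its x) by 22 mm (its y) by 16 mm high, 150 g; at the start it lies on the pallet, across the berths.
- pad_place (a point): where the centre of the gauge block belongs: 8 mm above the middle of its cork pad, a fixed pad 64 (x) by 80 mm (y), 3 mm thick, on the bench at the left, between robot and carrier1.
- carrier1_seat (a point): where the centre of the shoe locked in carrier 1 lies at the start; axes as the carrier's. A sprung steel ball in the floor, 43 mm towards -x of here, stands 3 mm up in front of the foot. To free the shoe grip its carbon above the lips and pull it level along -x: the ball gives at 8 to 20 N, then drags; after 47 mm the foot is clear of the lips and only then can it be lifted.
- carrier1: fixed grey carrier (carrier 2, at the right, is just like it), open mouth towards its -x, z up; origin under its centre, on the bench. Floor 96 (x) by 56 mm, its top 8 mm up. Lips from x = -5 to +44 mm hook over both edges of the shoe's foot: tops 19 mm above the bench, 53 mm over their outsides, 36 mm apart; an end wall 22 mm high at x = +46. The shoe's centre is at x = +6 mm, 24 mm up.
- carrier2_seat (a point): where the centre of the shoe locked in carrier 2 lies at the start; axes as the carrier's. A sprung steel ball in the floor, 43 mm towards -x of here, stands 3 mm up in front of the foot. To free the shoe grip its carbon above the lips and pull it level along -x: the ball gives at 8 to 20 N, then drags; after 47 mm the foot is clear of the lips and only then can it be lifted.
- bushing1: brass pivot bushing, 24 mm across, 18 mm high, at the left between pallet and shoes; a bystander; its origin is on the bench.
- bushing2: brass pivot bushing like the other, at the right; a bystander; its origin is on the bench.
- depth_gauge: red enamel depth gauge, about 120 mm long, 13 mm high, between robot and pallet; a bystander; origin in its 80 mm cross-foot; its origin is on the bench.
- worn_strip: worn collector strip 460 mm long in its grey carrier, along the back; a bystander; its origin is on the bench.

How it is judged:
By the outcome, as a careful person would: the job done as asked, in the order asked, and still so for the second after the job is handed in, with the robot touching nothing.
Of shoe3, shoe4, shoe5, shoe6, shoe7 only 3 to 5 are there at a start; the rules pass over those that are not, and their reading is None.
At some moment in a run one of gauge_block may be knocked a few centimetres aside while the robot is not near it.
It also fails if it takes over 210 s, if anything falls off the work surface, if the arm or the gripper's body presses on something with over 40 N, if the wrist force passes 120 N, or if a joint passes its speed limit or range.

## Robot

A 6-joint arm with a two-finger parallel gripper is mounted at the origin on the work surface. World frame = base frame: x ahead of the robot, y to its left, z up, the work surface at z = 0. Lengths are in m, angles in rad, forces in N, time in s.
With the tool pointing down it reaches from about 0.35 to 0.775 m from the base axis. Payload 7.3 kg.
Tool frame: the origin (TCP) lies at the very end of the fingers, on their centre line; the grasp point (between the pads) lies 19 mm behind it (pinch_z is the distance from the TCP to the grasp point, in m); z points along the fingers, y is the line along which they close (so a half turn about z gives the same grasp; the last joint's range is limited). The gripper opens to 92 mm and grips with 3 to 60 N. Pads are 19 mm wide; open, the fingers measure 130 mm over their backs; the gripper's body (75 mm by 190 mm) begins 47 mm behind the grasp point.
Start: joints at [1.074, 0.342, 1.524, -0, 1.275, -0.146], TCP at [0.18, 0.493, 0.227] pointing down, gripper open.
Joint ranges: [-2.53, 2.53], [-0.77, 2.02], [0.04, 2.7], [-1, 4.14], [0.28, 2.66], [-3.11, 3.11]. Speed limits (rad/s): [2.57, 2.57, 3.14, 3.14, 3.14, 3.14].

## Interface

Orientations are given as [roll, pitch, yaw] about the fixed x, y, z axes, in that order (R = Rz(yaw) Ry(pitch) Rx(roll)).
In Python, from cell import * gives the robot as it stands.
- The arm moves only by the tool arm_command, never from a script. Its arguments are lists of equal length, an entry for each row: "fingers": the gripper command: -1 is fully open, 1 is shut, values between are in proportion; "travel": the shift along the tool's x, y, z in m, a list of three; "dr": the turn, a rotation vector about the tool's x, y, z in degrees, a list of three. In form: {"fingers": [fingers, ...], "travel": [[x, y, z], ...], "dr": [[wx, wy, wz], ...]}. A call has 1 to 8 rows; each row is the pose to reach, as a shift and turn from the pose commanded when the call began, along the tool's axes at that moment; what a row does not reach only later rows make up. A row lasts 1/12 s, in which the tool goes at most 41.7 mm and 7.16 degrees, less where a joint would pass 70% of its speed; a pose out of reach is approached as far as the arm can. A call with a gripper value outside its range is refused whole. The fingers move at their own pace and stop on an object; "squeeze" is the grip in N (left out, the last holds). Time passes only in rows, so rows that repeat a pose let the fingers close. It gives the time, the measured TCP pose, the force, the opening and the grip force at its end, in the units of the state.
- observe(): the state, without advancing time (a new reading comes with each control period).
- read_camera(name): name is "side" or "top" or "wrist"; returns a dict with "color" (384x512x3 uint8, blue, green, red), "z_map" (384x512 float32, m along the optical axis (not along the pixel's ray), 0 where there is no reading), "fx", "fy", "cx", "cy" (pixels), "R" (3x3) and "t" (3): a world point X has camera coordinates R X + t. Camera axes: x right, y down, z forward; pixel columns grow to the right and rows downward; lengths in m; the calibration is good to about 2 mm. A picture is of the moment at which its call begins.
- hand_in(): hands the job in; it is judged then, once.
The state is a dict: "time": time; "qpos": joint angles; "qvel": joint speeds; "joint_efforts": joint torques, N m; "tool_pos": TCP position; "tool_rot": TCP orientation; "contact_force": force on the tool from outside, world axes, zero at the start; "torque": the same for the moment, N m; "opening": finger opening in m; "grip_force": force on a finger pad.
Only numpy, scipy, OpenCV 4.12 (cv2) and the standard library are available. Lean on these libraries where they do the work, as an engineer would, in place of code of your own. Each camera call takes 0.05 s, during which the arm holds its last target. There are 200 camera calls.

## Working session

There is one attempt and no reset: what is moved stays moved. The work goes in short steps, Python scripts to look and compute and a tool call to move; the robot and the scene stay as the last step left them, time stands still between calls to the robot, and variables do not carry over. Pictures are saved under pics/ and viewed, at most 14 in all, crops included, and the job is handed in when it is done.

Besides the shell and the picture viewer there is one more tool, called after "Call:" in YAML: its name, and indented under it one key for each argument. arm_command: Moves the arm, as the interface text tells. Its arguments: {"type":"object","properties":{"fingers":{"type":"array","items":{"type":"number"}},"travel":{"type":"array","items":{"type":"array","items":{"type":"number"}}},"dr":{"type":"array","items":{"type":"array","items":{"type":"number"}}},"squeeze":{"type":"number"}},"required":["fingers","travel","dr"]}

```bash
ls; mkdir -p pics; python3 - <<'E'
from cell import *
import cv2,numpy as np
print(observe())
for n in ("top","side"):
    c=read_camera(n); cv2.imwrite(f"pics/{n}0.png",c["color"]); np.savez(f"pics/{n}0.npz",**c)
    print(n,c["fx"],c["cx"],c["cy"],c["R"],c["t"])
E
```

```text
pics
{'time': 0.0, 'qpos': array([ 1.07397308e+00,  3.42697267e-01,  1.52502874e+00, -3.38500484e-05,
        1.27539641e+00, -1.45974533e-01]), 'qvel': array([-0.00131053, -0.00044034,  0.0008197 , -0.00081889, -0.00075683,
       -0.00150984]), 'joint_efforts': array([ 1.24086666e-03, -4.31243598e+01, -2.44222087e+01,  7.16754911e-02,
        5.60031622e-02, -1.50385613e-04]), 'tool_pos': array([0.18021675, 0.49265857, 0.22605409]), 'tool_rot': array([-3.14007445e+00, -1.90489327e-04,  2.79075367e+00]), 'contact_force': array([ 0.17773432, -0.25414859, -0.40167246]), 'torque': array([-0.01462954,  0.00303517, -0.03933191]), 'grip_force': 0.0, 'opening': 0.09134983035926714}
top 422.13405814164236 250.32892611084534 179.4530603551662 [[-0.0147133  -0.99984918  0.0092272 ]
 [-0.98561717  0.01294888 -0.16849662]
 [ 0.16835173 -0.01157363 -0.98565904]] [0.00774839 0.56334898 1.11095332]
side 399.0597426724114 257.36400311661725 190.91664666303376 [[-0.95351966 -0.3007677  -0.01841321]
 [-0.19791918  0.67119472 -0.7143708 ]
 [ 0.22721851 -0.67752228 -0.69952506]] [0.53486031 0.17290301 0.967825  ]
```

View pics/top0.png

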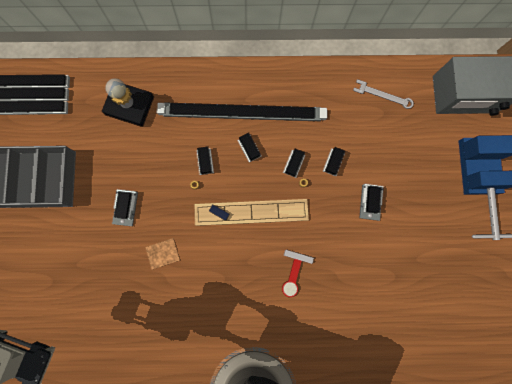

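View pics/side0.png

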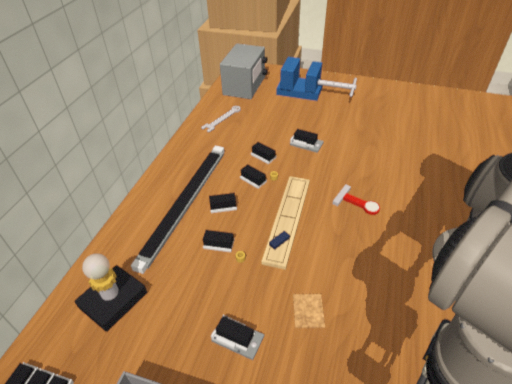

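Top view: pallet (251,212) with the gauge at (219,213), pad (163,254), carriers (124,207) and (372,202), and four loose shoes (205,160), (249,147), (295,162), (335,161). So there are 6 shoes: 4 low and 2 mid.

```bash
cat > h.py <<'E'
from cell import *
import cv2,numpy as np
from scipy.spatial.transform import Rotation as Ro
def unproj(c,uv,z):
    uv=np.atleast_2d(np.asarray(uv,float))
    d=np.c_[(uv[:,0]-c["cx"])/c["fx"],(uv[:,1]-c["cy"])/c["fy"],np.ones(len(uv))]@c["R"]
    o=-c["R"].T@c["t"]; z=np.broadcast_to(z,len(uv))
    return o+d*((z-o[2])/d[:,2])[:,None]
def proj(c,X):
    p=np.atleast_2d(X)@c["R"].T+c["t"]; return np.c_[p[:,0]/p[:,2]*c["fx"]+c["cx"],p[:,1]/p[:,2]*c["fy"]+c["cy"]]
def cloud(c):
    v,u=np.indices(c["z_map"].shape); Z=c["z_map"]
    P=np.stack([(u-c["cx"])/c["fx"]*Z,(v-c["cy"])/c["fy"]*Z,Z],-1)
    return (P-c["t"])@c["R"]
def rect(c,mask,z):
    "min-area rectangles (cx,cy,long yaw deg,l,w) of the mask's blobs, on plane z, in mm"
    out=[]
    for k in cv2.findContours(mask.astype(np.uint8),cv2.RETR_EXTERNAL,cv2.CHAIN_APPROX_NONE)[0]:
        if len(k)<15: continue
        X=unproj(c,k[:,0],z)[:,:2]*1000
        (x,y),(a,b),th=cv2.minAreaRect(X.astype(np.float32))
        if a<b: a,b,th=b,a,th+90
        out.append((round(x,1),round(y,1),round((th+90)%180-90,1),round(a,1),round(b,1),tuple(k[:,0].mean(0).astype(int))))
    return out
def move(p,yaw=None):
    "travel and turn in tool axes from the present tool pose to TCP p (m), pointing down, tool yaw deg"
    s=observe(); R0=Ro.from_euler("xyz",s["tool_rot"])
    R1=Ro.from_euler("xyz",[180,0,yaw],degrees=True)
    return R0.inv().apply(np.array(p)-s["tool_pos"]).round(4), np.degrees((R0.inv()*R1).as_rotvec()).round(2)
def snap(n,f=None):
    c=read_camera(n); c["hsv"]=cv2.cvtColor(c["color"],cv2.COLOR_BGR2HSV)
    if f: cv2.imwrite(f"pics/{f}.png",c["color"])
    return c
E
python3 - <<'E'
from h import *
c=snap("top"); P=cloud(c); h=c["hsv"]
dark=(h[...,2]<45)
roi=np.zeros_like(dark); roi[125:240,100:400]=1
for n,z in(("shoe tops z32",.032),("z40",.040)):print(n,*rect(c,dark&roi,z),sep="\n")
b,g,r=[c["color"][...,i].astype(int) for i in range(3)]
print("blue",rect(c,(b>r+10)&roi,.028))
print("px",c["color"][213,219],c["color"][254,163],c["color"][205,265],c["color"][240,230])
w=snap("wrist","w0"); s=observe()
print(w["R"]@Ro.from_euler("xyz",s["tool_rot"]).as_matrix(), w["R"]@s["tool_pos"]+w["t"],w["fx"],w["cx"],w["cy"])
E
```

```text
shoe tops z32
(500.0, 351.7, -7.2, 69.4, 36.4, (np.int64(122), np.int64(204)))
(506.0, -340.2, -9.0, 72.2, 36.5, (np.int64(373), np.int64(199)))
(613.8, -125.4, -23.4, 74.4, 29.2, (np.int64(294), np.int64(162)))
(616.6, -238.2, -22.8, 75.3, 31.4, (np.int64(334), np.int64(160)))
(623.2, 128.2, 7.5, 75.1, 28.8, (np.int64(204), np.int64(160)))
(661.2, 0.9, 26.4, 74.8, 30.9, (np.int64(249), np.int64(146)))
z40
(499.1, 349.3, -7.2, 68.9, 36.2, (np.int64(122), np.int64(204)))
(505.0, -337.8, -9.0, 71.7, 36.2, (np.int64(373), np.int64(199)))
(612.1, -124.5, -23.4, 73.9, 29.0, (np.int64(294), np.int64(162)))
(614.9, -236.5, -22.8, 74.8, 31.2, (np.int64(334), np.int64(160)))
(621.4, 127.4, 7.5, 74.6, 28.6, (np.int64(204), np.int64(160)))
(659.2, 0.9, 26.4, 74.3, 30.7, (np.int64(249), np.int64(146)))
blue [(477.2, 88.0, 59.1, 51.7, 18.9, (np.int64(218), np.int64(211)))]
px [63 45 37] [ 87 133 187] [113 164 199] [ 58  98 152]
[[ 6.22353284e-05  9.99999942e-01  3.33947289e-04]
 [-9.56480112e-01  1.56971841e-04 -2.91797483e-01]
 [-2.91797519e-01 -3.01253828e-04  9.56480066e-01]] [0.00059337 0.03074356 0.17536417] 325.07894516327474 248.2416622267138 191.52643480427855
```

View pics/w0.png

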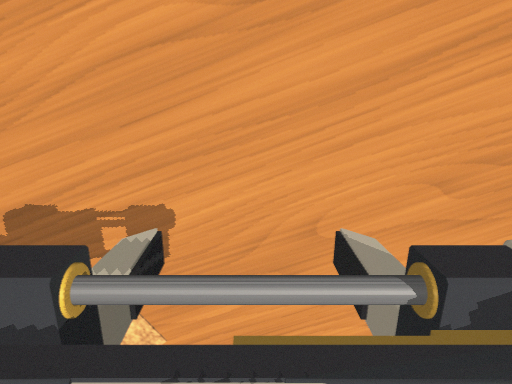

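Wrist view at start shows only bare bench, fingers at rows >230; image up is tool +x. Next I write a planner for the moves and go to an overview at yaw 0.

Call:
arm_command:
  fingers: [-1,-1,-1,-1,-1,-1,-1,-1]
  travel:
    - [-0.1505,-0.1275,-0.008]
    - [-0.1505,-0.1275,-0.008]
    - [-0.1505,-0.1275,-0.008]
    - [-0.1505,-0.1275,-0.008]
    - [-0.1505,-0.1275,-0.008]
    - [-0.1505,-0.1275,-0.008]
    - [-0.1505,-0.1275,-0.008]
    - [-0.1505,-0.1275,-0.008]
  dr:
    - [0,0,55.6]
    - [0,0,55.6]
    - [0,0,55.6]
    - [0,0,55.6]
    - [0,0,55.6]
    - [0,0,55.6]
    - [0,0,55.6]
    - [0,0,55.6]

```text
time: 0.87
tool_pos: [0.2784, 0.3209, 0.2348]
tool_rot: [3.141, -0.0, 1.812]
contact_force: [0.2, 0.4, -2.1]
opening: 0.0916
grip_force: 0.0
```

Call:
arm_command:
  fingers: [-1,-1,-1,-1,-1,-1,-1,-1]
  travel:
    - [-0.19,0.052,-0.008]
    - [-0.19,0.052,-0.008]
    - [-0.19,0.052,-0.008]
    - [-0.19,0.052,-0.008]
    - [-0.19,0.052,-0.008]
    - [-0.19,0.052,-0.008]
    - [-0.19,0.052,-0.008]
    - [-0.19,0.052,-0.008]
  dr:
    - [0,0,55.6]
    - [0,0,55.6]
    - [0,0,55.6]
    - [0,0,55.6]
    - [0,0,55.6]
    - [0,0,55.6]
    - [0,0,55.6]
    - [0,0,55.6]

```text
time: 1.53
tool_pos: [0.3755, 0.1495, 0.2426]
tool_rot: [-3.141, 0.0, 0.841]
contact_force: [-0.5, -0.1, -0.3]
opening: 0.0914
grip_force: 0.0
```

Call:
arm_command:
  fingers: [-1,-1,-1,-1,-1,-1,-1,-1]
  travel:
    - [-0.0565,0.163,-0.007]
    - [-0.0565,0.163,-0.007]
    - [-0.0565,0.163,-0.007]
    - [-0.0565,0.163,-0.007]
    - [-0.0565,0.163,-0.007]
    - [-0.0565,0.163,-0.007]
    - [-0.0565,0.163,-0.007]
    - [-0.0565,0.163,-0.007]
  dr:
    - [0,0,48.7]
    - [0,0,48.7]
    - [0,0,48.7]
    - [0,0,48.7]
    - [0,0,48.7]
    - [0,0,48.7]
    - [0,0,48.7]
    - [0,0,48.7]

```text
time: 2.2
tool_pos: [0.4603, -0.0001, 0.2494]
tool_rot: [-3.141, 0.001, -0.004]
contact_force: [0.3, -0.2, -0.2]
opening: 0.0917
grip_force: 0.0
```

Call:
arm_command:
  fingers: [-1,-1]
  travel:
    - [0,0,0]
    - [0,0,0]
  dr:
    - [0,0,0]
    - [0,0,0]

```text
time: 2.37
tool_pos: [0.4603, 0.0005, 0.2497]
tool_rot: [-3.142, 0.0, 0.003]
contact_force: [-0.4, 0.2, -1.4]
opening: 0.0917
grip_force: 0.0
```

```bash
python3 - <<'E'
from h import *
s=observe(); print(s["time"],s["tool_pos"],np.degrees(s["tool_rot"]))
c=snap("wrist","w1"); np.savez("pics/w1.npz",**c)
P=cloud(c)
h=c["hsv"]; dark=(h[...,2]<45); dark[225:]=0
print(*rect(c,dark,.032),sep="\n")
b,g,r=[c["color"][...,i].astype(int) for i in range(3)]
m=(b>r+10); m[225:]=0; print("blue",rect(c,m,.028))
E
```

```text
2.3667 [0.46030744 0.00048058 0.24968697] [-1.79994996e+02  2.14691095e-03  1.92101844e-01]
(593.9, -233.1, -41.7, 7.1, 4.7, (np.int64(469), np.int64(37)))
(597.5, -224.6, -68.4, 7.6, 2.1, (np.int64(462), np.int64(33)))
(592.1, -242.9, -48.8, 13.3, 9.8, (np.int64(479), np.int64(39)))
(600.5, -241.1, -55.1, 6.7, 3.3, (np.int64(478), np.int64(30)))
(602.5, -233.0, 25.8, 7.5, 1.9, (np.int64(471), np.int64(28)))
(607.8, -235.1, 45.0, 10.8, 6.1, (np.int64(474), np.int64(23)))
(606.4, -248.2, -18.2, 11.3, 9.4, (np.int64(487), np.int64(24)))
(615.2, -256.3, -27.2, 7.3, 2.8, (np.int64(495), np.int64(15)))
(620.5, -253.0, -80.0, 22.8, 15.2, (np.int64(493), np.int64(7)))
(602.7, -229.8, -22.7, 51.8, 41.6, (np.int64(465), np.int64(27)))
(600.4, -118.8, -23.3, 49.7, 34.3, (np.int64(351), np.int64(32)))
(623.5, -9.9, -89.8, 24.6, 9.2, (np.int64(257), np.int64(3)))
(605.4, 121.1, 7.2, 41.9, 33.3, (np.int64(142), np.int64(29)))
blue [(476.1, 85.8, 59.6, 53.9, 23.6, (np.int64(175), np.int64(146)))]
```

View pics/w1.png

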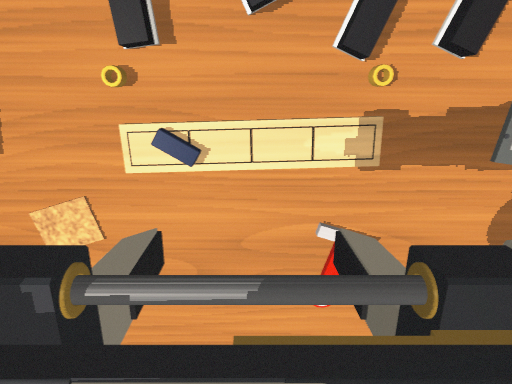

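Wrist view: the pallet spans px 120–382 × 118–172, gauge at (175,146), pad at (66,222), bushings at (112,76) and (383,75), depth gauge near (325,235), and shoes along the top edge. Now fitting the pallet berth lines and the pad.

```bash
cat >> h.py <<'E'
from scipy.optimize import minimize
def segs(xs,ys): # sample points of berth outlines, pallet frame mm
    P=[]
    t=np.linspace(0,1,60)
    for k in (-112.5,-37.5,37.5,112.5):
        for sy in(-21,21): P.append(np.c_[k-36.75+73.5*t,np.full(60,sy)])
        for sx in(-36.75,36.75): P.append(np.c_[np.full(60,k+sx),-21+42*t])
    return np.vstack(P)
def fit_pallet(c,x0,skip=None):
    g=cv2.cvtColor(c["color"],cv2.COLOR_BGR2GRAY)
    bh=cv2.morphologyEx(g,cv2.MORPH_BLACKHAT,np.ones((9,9))).astype(np.float32); bh=np.minimum(bh,60)
    S=segs(0,0)
    if skip is not None: S=S[~skip(S)]
    def cost(p,b):
        a=np.radians(p[2]); X=S@np.array([[np.cos(a),np.sin(a)],[-np.sin(a),np.cos(a)]])+p[:2]
        uv=proj(c,np.c_[X,np.full(len(X),12)]/1000).astype(np.float32)
        return -cv2.remap(b,uv[:,0],uv[:,1],cv2.INTER_LINEAR).mean()
    p=np.array(x0,float)
    for s in(3,1.2,.6):
        b=cv2.GaussianBlur(bh,(0,0),s)
        p=minimize(cost,p,args=(b,),method="Nelder-Mead",options=dict(initial_simplex=p+np.array([[0,0,0],[4,0,0],[0,4,0],[0,0,2]])*s/2)).x
    return p.round(2),cost(p,b)
E
python3 - <<'E'
from h import *
c=dict(np.load("pics/w1.npz")); P=cloud(c)*1000; h=c["hsv"]
print("deck z",np.median(P[140:160,265:300,2]),"bench",np.median(P[90:105,150:300,2]),"pad",np.median(P[210:225,60:75,2]))
co=unproj(c,[(120,124),(382,117),(380,166),(126,172)],.012)*1000; print(co.round(0)[:,:2], co.mean(0))
# world yaw of pallet x: from robot left(+y) or right? try both
e=co[1]-co[0]; a=np.degrees(np.arctan2(e[1],e[0])); print("yaw",a)
print("fit wrist",fit_pallet(c,[*co.mean(0)[:2],a]))
t=dict(np.load("pics/top0.npz")); print("fit top",fit_pallet(t,[*co.mean(0)[:2],a]))
print("pad px",h[222,66],h[190,66],h[215,120],c["color"][222,66],c["color"][200,120])
m=(P[...,2]>1.7)&(P[...,2]<6); m[:150]=0;m[240:]=0;m[:,110:]=0
cv2.imwrite("pics/m.png",m*255)
for s in(h,): 
  hh=cv2.medianBlur(s,5); mm=(hh[...,1]<150)&(hh[...,2]>120); mm[:170]=0;mm[246:]=0;mm[:,110:]=0; print("pad wrist",rect(c,mm,.003))
hh=cv2.medianBlur(cv2.cvtColor(t["color"],cv2.COLOR_BGR2HSV),3); print(hh[254,163],hh[230,163],hh[254,190])
mm=(hh[...,1]<145)&(hh[...,2]>130); mm[:235]=0;mm[275:]=0;mm[:,:140]=0;mm[:,185:]=0; print("pad top",rect(t,mm,.003))
E
```

```text
deck z 13.00467168013852 bench 0.8654077456218807 pad 4.206469285156045
[[ 501.  155.]
 [ 510. -159.]
 [ 450. -164.]
 [ 441.  154.]] [475.47993818  -3.49573314  12.        ]
yaw -88.30102515991494
fit wrist (array([475.5 ,  -2.71, -88.1 ]), np.float32(-43.23788))
fit top (array([478.27,  -1.19, -88.13]), np.float32(-42.423267))
pad px [ 20 130 245] [ 13 170 196] [ 15 171 228] [120 204 245] [ 70 137 219]
pad wrist [(363.2, 245.4, -72.7, 83.4, 65.6, (np.int64(67), np.int64(223)))]
[ 14 136 178] [ 13 158 138] [ 13 159 151]
pad top [(366.9, 246.2, -72.5, 81.0, 63.7, (np.int64(162), np.int64(253)))][ WARN:0@0.197] global loadsave.cpp:1063 imwrite_ Unsupported depth image for selected encoder is fallbacked to CV_8U.
```

Pallet: about (476.5,−2), yaw −88.1. Pad: (365,246), x-axis yaw 17.3. Gauge: (476.5,87), yaw 59.6. The wrist and top cameras agree within 3 mm. Fetching the gauge.

```bash
python3 plan.py "476.5 87 90 59.6 -1 1; _ _ 15.5 _ -1 3; _ _ _ _ 1 8; _ _ 90 _ 1 0; 365 246 60 17.3 1 2"
```

```text
n=8 f=-1.0 travel=[0.0145, -0.077, 0.142] x8 dr=[0,0,-53.0]
n=2 f=-1.0 travel=[0.009, -0.0045, 0.018] x2 dr=[0,0,-6.6]
n=5 f=-1.0 travel=[0.0, 0.0, 0.0745] x5 dr=[0,0,-0.0]
n=8 f=1.0 travel=[0.0, 0.0, 0.0] x8 dr=[0,0,-0.0]
n=2 f=1.0 travel=[0.0, 0.0, -0.0745] x2 dr=[0,0,-0.0]
n=8 f=1.0 travel=[0.0805, -0.1765, 0.03] x8 dr=[0,0,42.3]
cmd [364.8 245.9  60.   17.3]
```

Call:
arm_command:
  fingers: [-1,-1,-1,-1,-1,-1,-1,-1]
  travel:
    - [0.0145,-0.077,0.142]
    - [0.0145,-0.077,0.142]
    - [0.0145,-0.077,0.142]
    - [0.0145,-0.077,0.142]
    - [0.0145,-0.077,0.142]
    - [0.0145,-0.077,0.142]
    - [0.0145,-0.077,0.142]
    - [0.0145,-0.077,0.142]
  dr:
    - [0,0,-53]
    - [0,0,-53]
    - [0,0,-53]
    - [0,0,-53]
    - [0,0,-53]
    - [0,0,-53]
    - [0,0,-53]
    - [0,0,-53]

```text
time: 3.08
tool_pos: [0.4748, 0.0778, 0.1075]
tool_rot: [-3.141, 0.0, 0.934]
contact_force: [-0.1, -1.1, 0.2]
opening: 0.0917
grip_force: 0.0
```

Call:
arm_command:
  fingers: [-1,-1]
  travel:
    - [0.009,-0.0045,0.018]
    - [0.009,-0.0045,0.018]
  dr:
    - [0,0,-6.6]
    - [0,0,-6.6]

```text
time: 3.25
tool_pos: [0.4756, 0.0882, 0.088]
tool_rot: [-3.139, 0.001, 1.047]
contact_force: [-1.3, 0.3, -0.1]
opening: 0.0915
grip_force: 0.0
```

Call:
arm_command:
  fingers: [-1,-1,-1,-1,-1]
  travel:
    - [0,0,0.03]
    - [0,0,0.06]
    - [0,0,0.0745]
    - [0,0,0.0745]
    - [0,0,0.0745]
  dr:
    - [0,0,0]
    - [0,0,0]
    - [0,0,0]
    - [0,0,0]
    - [0,0,0]

```text
time: 3.67
tool_pos: [0.4764, 0.0872, 0.0152]
tool_rot: [-3.14, 0.001, 1.039]
contact_force: [0.4, 0.5, 0.6]
opening: 0.092
grip_force: 0.0
```

Call:
arm_command:
  fingers: [1,1,1,1,1,1,1,1]
  travel:
    - [0,0,0]
    - [0,0,0]
    - [0,0,0]
    - [0,0,0]
    - [0,0,0]
    - [0,0,0]
    - [0,0,0]
    - [0,0,0]
  dr:
    - [0,0,0]
    - [0,0,0]
    - [0,0,0]
    - [0,0,0]
    - [0,0,0]
    - [0,0,0]
    - [0,0,0]
    - [0,0,0]
  squeeze: 20

```text
time: 4.33
tool_pos: [0.4768, 0.0872, 0.0153]
tool_rot: [3.142, -0.0, 1.04]
contact_force: [-0.4, -0.1, 0.3]
opening: 0.0433
grip_force: 0.0
```

Call:
arm_command:
  fingers: [1,1,1,1,1,1]
  travel:
    - [0,0,0]
    - [0,0,0]
    - [0,0,0]
    - [0,0,0]
    - [0,0,0]
    - [0,0,0]
  dr:
    - [0,0,0]
    - [0,0,0]
    - [0,0,0]
    - [0,0,0]
    - [0,0,0]
    - [0,0,0]

```text
time: 4.83
tool_pos: [0.4767, 0.0872, 0.0152]
tool_rot: [-3.142, -0.0, 1.04]
contact_force: [0.7, -0.4, -0.9]
opening: 0.0219
grip_force: 20.0
```

Call:
arm_command:
  fingers: [1,1,1]
  travel:
    - [0,0,-0.0745]
    - [0,0,-0.0745]
    - [0,0,-0.0745]
  dr:
    - [0,0,0]
    - [0,0,0]
    - [0,0,0]

```text
time: 5.08
tool_pos: [0.4801, 0.0874, 0.0946]
tool_rot: [3.134, -0.005, 1.04]
contact_force: [2.5, 0.7, -1.0]
opening: 0.0218
grip_force: 20.0
```

Call:
arm_command:
  fingers: [1,1,1,1,1,1,1,1]
  travel:
    - [0.0805,-0.1765,0.03]
    - [0.0805,-0.1765,0.03]
    - [0.0805,-0.1765,0.03]
    - [0.0805,-0.1765,0.03]
    - [0.0805,-0.1765,0.03]
    - [0.0805,-0.1765,0.03]
    - [0.0805,-0.1765,0.03]
    - [0.0805,-0.1765,0.03]
  dr:
    - [0,0,42.3]
    - [0,0,42.3]
    - [0,0,42.3]
    - [0,0,42.3]
    - [0,0,42.3]
    - [0,0,42.3]
    - [0,0,42.3]
    - [0,0,42.3]

```text
time: 5.75
tool_pos: [0.3641, 0.2466, 0.0591]
tool_rot: [3.142, 0.001, 0.302]
contact_force: [1.2, -0.3, -1.9]
opening: 0.0217
grip_force: 20.0
```

```bash
python3 - <<'E'
from h import *
c=snap("wrist","w2"); np.savez("pics/w2.npz",**c); s=observe(); print(s["tool_pos"],np.degrees(s["tool_rot"]),s["opening"],s["grip_force"])
E
```

```text
[0.36475303 0.24617765 0.05932117] [1.79997933e+02 2.99776430e-02 1.74548488e+01] 0.02217777086904592 19.9996018409729
```

View pics/w2.png

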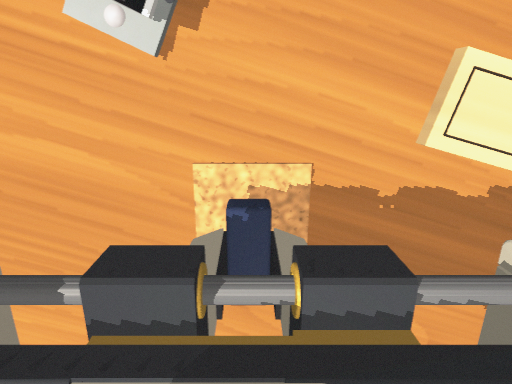

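The gauge is held (cols 227–271, front top edge row ~199). The pad is below it (cols 193–312, far edge row 163).

```bash
python3 - <<'E'
from h import *
c=dict(np.load("pics/w2.npz")); s=observe()
tp=s["tool_pos"]; R=Ro.from_euler("xyz",s["tool_rot"])
def tool(uv,z): return (R.inv().apply(unproj(c,uv,z)-tp)*1000).round(1)
print("pad far edge L,R,mid",tool([(194,164),(312,163),(253,163.5)],.003))
print("pad sides row 210",tool([(195,210),(310,210)],.003))
# gauge: bottom is ~3.5mm below TCP -> z top = tcp+12.7
zt=tp[2]+.0128
g=c["color"].astype(int); r=215; print("gauge sides",tool([(227,215),(271,215)],zt),"front",tool([(249,199),(249,204)],zt))
P=cloud(c)*1000; print("gauge top z",np.median(P[206:225,240:258,2]), "pad z",np.median(P[170:180,220:240,2]))
E
python3 plan.py "_ _ 7 _ 1 2 15"
```

```text
pad far edge L,R,mid [[ 31.1 -37.5  56.3]
 [ 31.6  42.   56.3]
 [ 31.3   2.3  56.3]]
pad sides row 210 [[ -2.  -38.5  56.3]
 [ -2.1  42.5  56.3]]
gauge sides [[ 21.2 -11.1 -12.8]
 [ 21.1  10.  -12.8]] front [[ 29.2  -0.5 -12.8]
 [ 26.7  -0.5 -12.8]]
gauge top z 72.72922981396084 pad z 3.8808691498836243
n=6 f=1.0 travel=[[0.0, 0.0, 0.0132], [0.0, 0.0, 0.0265], [0.0, 0.0, 0.0398], [0.0, 0.0, 0.053], [0.0, 0.0, 0.053], [0.0, 0.0, 0.053]] dr=[0,0,-0.0]
cmd [364.8 245.9   7.   17.3]
```

Call:
arm_command:
  fingers: [1,1,1,1,1,1,1]
  travel:
    - [-0.001,0.0025,0.012]
    - [-0.001,0.0025,0.025]
    - [-0.001,0.0025,0.038]
    - [-0.001,0.0025,0.048]
    - [-0.001,0.0025,0.053]
    - [-0.001,0.0025,0.053]
    - [-0.001,0.0025,0.0532]
  dr:
    - [0,0,0]
    - [0,0,0]
    - [0,0,0]
    - [0,0,0]
    - [0,0,0]
    - [0,0,0]
    - [0,0,0]

```text
time: 6.38
tool_pos: [0.3654, 0.2429, 0.0065]
tool_rot: [-3.142, 0.0, 0.302]
contact_force: [-0.1, 0.6, -1.4]
opening: 0.0218
grip_force: 20.0
```

Call:
arm_command:
  fingers: [0,-0.2,-0.2,-0.2,-0.2,-0.2,-0.2,-0.2]
  travel:
    - [0,0,0]
    - [0,0,0]
    - [0,0,0]
    - [0,0,0]
    - [0,0,0]
    - [0,0,0]
    - [0,0,-0.04]
    - [0,0,-0.1]
  dr:
    - [0,0,0]
    - [0,0,0]
    - [0,0,0]
    - [0,0,0]
    - [0,0,0]
    - [0,0,0]
    - [0,0,0]
    - [0,0,0]

```text
time: 7.05
tool_pos: [0.363, 0.2423, 0.0867]
tool_rot: [3.141, 0.008, 0.302]
contact_force: [1.7, 0.7, -0.4]
opening: 0.0549
grip_force: 0.0
```

```bash
python3 - <<'E'
import json,math
c,s=math.cos(math.radians(17.3)),math.sin(math.radians(17.3))
x,y=364.8-c*1+s*2.5,245.9-s*1-c*2.5
json.dump([x,y,107,17.3],open("cmd.json","w")); print(x,y)
E
python3 plan.py "440 300 230 0 -1 2"
```

```text
364.58867638569166 243.21572312716523
n=6 f=-1.0 travel=[0.089, -0.032, -0.123] x6 dr=[0,0,17.3]
cmd [440.  300.2 230.    0. ]
```

Call:
arm_command:
  fingers: [-1,-1,-1,-1,-1,-1,-1,-1]
  travel:
    - [0.089,-0.032,-0.123]
    - [0.089,-0.032,-0.123]
    - [0.089,-0.032,-0.123]
    - [0.089,-0.032,-0.123]
    - [0.089,-0.032,-0.123]
    - [0.089,-0.032,-0.123]
    - [0.089,-0.032,-0.123]
    - [0.089,-0.032,-0.123]
  dr:
    - [0,0,17.3]
    - [0,0,17.3]
    - [0,0,17.3]
    - [0,0,17.3]
    - [0,0,17.3]
    - [0,0,17.3]
    - [0,0,17.3]
    - [0,0,17.3]

```text
time: 7.72
tool_pos: [0.4391, 0.2995, 0.2096]
tool_rot: [3.14, 0.003, 0.0]
contact_force: [-0.1, -0.4, 0.4]
opening: 0.0916
grip_force: 0.0
```

```bash
python3 - <<'E'
from h import *
s=observe(); print(s["tool_pos"],np.degrees(s["tool_rot"]))
c=snap("wrist","w3"); np.savez("pics/w3.npz",**c); h=c["hsv"]
d=h[...,2]<40; d[230:]=0; print("dark z40",*rect(c,d,.040),sep="\n")
P=cloud(c)*1000
m=(P[...,2]>37)&(P[...,2]<46); m[230:]=0; print("z>37",rect(c,m,.040))
m=(P[...,2]>6)&(P[...,2]<46); m[230:]=0; print("z>6",rect(c,m,.010))
t=snap("top","t1"); P=cloud(t)*1000
b,g,r=[t["color"][...,i].astype(int) for i in range(3)]
m=(b>r+10); m[:235]=0;m[275:]=0;m[:,:140]=0;m[:,190:]=0; print("gauge",rect(t,m,.019))
E
```

```text
[0.43907139 0.29948955 0.20961595] [1.79909342e+02 1.89172944e-01 3.69425352e-03]
dark z40
(470.9, 337.8, -2.0, 8.0, 0.0, (np.int64(210), np.int64(139)))
(485.2, 335.9, -7.7, 16.7, 1.0, (np.int64(211), np.int64(124)))
(500.6, 333.8, -10.2, 6.8, 1.0, (np.int64(212), np.int64(108)))
(518.3, 331.6, -7.4, 25.1, 0.9, (np.int64(214), np.int64(89)))
(589.0, 135.9, -85.3, 36.5, 14.7, (np.int64(425), np.int64(10)))
z>37 [(498.2, 350.7, -7.4, 72.1, 32.5, (np.int64(195), np.int64(109))), (546.5, 500.9, -1.1, 96.4, 7.8, (np.int64(32), np.int64(56)))]
z>6 [(373.5, 245.4, 17.3, 36.6, 22.4, (np.int64(293), np.int64(217))), (472.8, 81.6, -88.1, 151.1, 60.9, (np.int64(444), np.int64(132))), (492.8, 352.3, -7.3, 96.4, 58.2, (np.int64(199), np.int64(112))), (529.2, 549.1, -12.8, 58.8, 16.6, (np.int64(5), np.int64(80))), (562.6, 548.0, -12.6, 5.2, 3.9, (np.int64(2), np.int64(44))), (555.3, 155.4, -83.3, 27.3, 23.8, (np.int64(389), np.int64(51))), (593.5, 120.5, -90.0, 52.6, 16.7, (np.int64(428), np.int64(7))), (549.1, 510.6, -0.4, 105.3, 27.1, (np.int64(41), np.int64(54)))]
gauge [(365.8, 243.6, 17.6, 50.7, 19.6, (np.int64(161), np.int64(253)))]
```

View pics/w3.png

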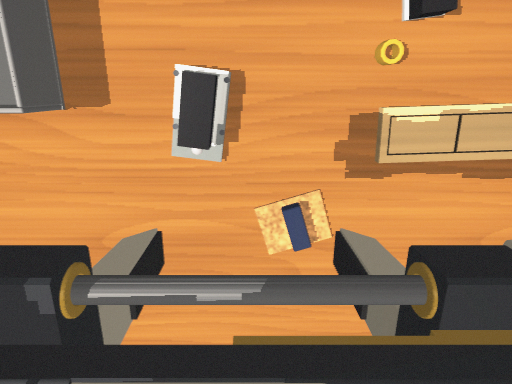

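The depth mask gives the carbon top cleanly: 72.1×32.5 mm at (498.2,350.7), yaw −7.4. The ball is at px (195,152), so the mouth faces the robot. The gauge sits on the pad at (295,226). Note that the commanded pose is rate-limited, so I'll plan from the measured pose.

```bash
sed -i 's/^cmd=json.*/from cell import observe\n_s=observe(); cmd=[*(1000*_s["tool_pos"]),float(np.degrees(_s["tool_rot"][2]))]/' plan.py
python3 - <<'E'
from h import *
c=dict(np.load("pics/w3.npz")); P=cloud(c)*1000; h=c["hsv"]
m=(P[...,2]>15)&(P[...,2]<25); m[:190]=0;m[250:]=0;m[:,:255]=0;m[:,330:]=0; m=cv2.morphologyEx(m.astype(np.uint8),cv2.MORPH_OPEN,np.ones((3,3))); print("gauge",rect(c,m,.019))
hh=cv2.medianBlur(h,5); mm=((hh[...,1]<150)&(hh[...,2]>120)); mm|=(m>0); mm[:185]=0;mm[258:]=0;mm[:,:250]=0;mm[:,337:]=0; mm=cv2.morphologyEx(mm.astype(np.uint8),cv2.MORPH_CLOSE,np.ones((9,9)));print("pad",rect(c,mm,.003))
E
python3 plan.py "498.2 350.7 60 -7.4 -1 2; _ _ 21.8 _ -1 3 20"
```

```text
gauge [(364.1, 242.7, 17.3, 56.1, 21.8, (np.int64(296), np.int64(227)))]
pad [(362.8, 240.7, -72.7, 87.1, 70.6, (np.int64(295), np.int64(222)))]
n=7 f=-1.0 travel=[0.0585, -0.051, 0.15] x7 dr=[0,0,7.4]
n=5 f=-1.0 travel=[[0.0, 0.0, 0.019], [0.0, 0.0, 0.038], [0.0, 0.0, 0.038], [0.0, 0.0, 0.038], [0.0, 0.0, 0.038]] dr=[0,0,-0.0]
cmd [498.  350.6  22.   -7.4]
```

Call:
arm_command:
  fingers: [-1,-1,-1,-1,-1,-1,-1]
  travel:
    - [0.0585,-0.051,0.15]
    - [0.0585,-0.051,0.15]
    - [0.0585,-0.051,0.15]
    - [0.0585,-0.051,0.15]
    - [0.0585,-0.051,0.15]
    - [0.0585,-0.051,0.15]
    - [0.0585,-0.051,0.15]
  dr:
    - [0,0,7.4]
    - [0,0,7.4]
    - [0,0,7.4]
    - [0,0,7.4]
    - [0,0,7.4]
    - [0,0,7.4]
    - [0,0,7.4]

```text
time: 8.4
tool_pos: [0.4988, 0.3511, 0.0618]
tool_rot: [3.142, 0.0, -0.129]
contact_force: [-0.4, 0.8, -0.3]
opening: 0.0918
grip_force: 0.0
```

Call:
arm_command:
  fingers: [-0.3,-0.3,-0.3,-0.3,-0.3]
  travel:
    - [0,0,0.019]
    - [0,0,0.038]
    - [0,0,0.038]
    - [0,0,0.038]
    - [0,0,0.038]
  dr:
    - [0,0,0]
    - [0,0,0]
    - [0,0,0]
    - [0,0,0]
    - [0,0,0]

```text
time: 8.82
tool_pos: [0.5, 0.3518, 0.0261]
tool_rot: [-3.139, -0.003, -0.129]
contact_force: [1.2, 0.2, 0.2]
opening: 0.0632
grip_force: 0.0
```

Call:
arm_command:
  fingers: [1,1,1,1,1,1,1,1]
  travel:
    - [0,0,0]
    - [0,0,0]
    - [0,0,0]
    - [0,0,0]
    - [0,0,0]
    - [0,0,0]
    - [0,0,0]
    - [0,0,0]
  dr:
    - [0,0,0]
    - [0,0,0]
    - [0,0,0]
    - [0,0,0]
    - [0,0,0]
    - [0,0,0]
    - [0,0,0]
    - [0,0,0]
  squeeze: 50

```text
time: 9.48
tool_pos: [0.4991, 0.3513, 0.0235]
tool_rot: [-3.141, -0.0, -0.129]
contact_force: [-1.0, -1.3, 4.3]
opening: 0.0313
grip_force: 50.0
```

Call:
arm_command:
  fingers: [1,1,1,1,1,1,1,1]
  travel:
    - [-0.003,0,0]
    - [-0.008,0,0]
    - [-0.015,0,0]
    - [-0.023,0,0]
    - [-0.031,0,0]
    - [-0.039,0,0]
    - [-0.047,0,0]
    - [-0.053,0,0]
  dr:
    - [0,0,0]
    - [0,0,0]
    - [0,0,0]
    - [0,0,0]
    - [0,0,0]
    - [0,0,0]
    - [0,0,0]
    - [0,0,0]

```text
time: 10.15
tool_pos: [0.4487, 0.359, 0.0247]
tool_rot: [-3.138, -0.006, -0.129]
contact_force: [5.8, -1.1, 7.2]
opening: 0.0316
grip_force: 50.0
```

Call:
arm_command:
  fingers: [1,1]
  travel:
    - [0,0,0]
    - [0,0,0]
  dr:
    - [0,0,0]
    - [0,0,0]

```text
time: 10.32
tool_pos: [0.446, 0.3591, 0.0242]
tool_rot: [-3.14, -0.0, -0.129]
contact_force: [-3.2, 1.8, 7.7]
opening: 0.0315
grip_force: 50.0
```

```bash
python3 - <<'E'
from h import *
s=observe(); print(s["tool_pos"],np.degrees(s["tool_rot"]),s["contact_force"],s["opening"])
c=snap("wrist","w4"); np.savez("pics/w4.npz",**c)
E
```

```text
[0.44598832 0.35914651 0.02417987] [-1.79888678e+02 -2.53192238e-02 -7.39411833e+00] [-3.15210472  1.79740559  7.71895782] 0.031499880802733
```

View pics/w4.png

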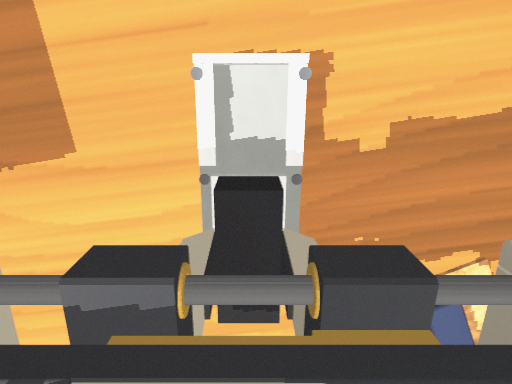

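Shoe 1 is out of the lips: its front is at row 178, behind the lip ends at row 165. I lift it and go over the left berth, keeping a view of the pallet.

```bash
python3 plan.py "_ _ 120 _ 1 0; 473 70 180 91.9 1 3"
```

```text
n=3 f=1.0 travel=[0.0, 0.0, -0.096] x3 dr=[0,0,-0.0]
n=8 f=1.0 travel=[0.0365, 0.162, -0.034] x8 dr=[0,0,-56.7]
n=8 f=1.0 travel=[-0.086, 0.0895, -0.026] x8 dr=[0,0,-42.6]
n=1 f=1.0 travel=[0.0, 0.0, 0.0] x1 dr=[0,0,0.0]
cmd [473.1  70.2 180.1  91.9]
```

Call:
arm_command:
  fingers: [1,1,1,1]
  travel:
    - [0,0,-0.02]
    - [0,0,-0.06]
    - [0,0,-0.096]
    - [0,0,-0.096]
  dr:
    - [0,0,0]
    - [0,0,0]
    - [0,0,0]
    - [0,0,0]

```text
time: 10.7
tool_pos: [0.4493, 0.3602, 0.1257]
tool_rot: [-3.134, -0.009, -0.129]
contact_force: [2.6, 1.2, -1.8]
opening: 0.0317
grip_force: 50.0
```

Call:
arm_command:
  fingers: [1,1,1,1,1,1,1,1]
  travel:
    - [0.0365,0.162,-0.034]
    - [0.0365,0.162,-0.034]
    - [0.0365,0.162,-0.034]
    - [0.0365,0.162,-0.034]
    - [0.0365,0.162,-0.034]
    - [0.0365,0.162,-0.034]
    - [0.0365,0.162,-0.034]
    - [0.0365,0.162,-0.034]
  dr:
    - [0,0,-56.7]
    - [0,0,-56.7]
    - [0,0,-56.7]
    - [0,0,-56.7]
    - [0,0,-56.7]
    - [0,0,-56.7]
    - [0,0,-56.7]
    - [0,0,-56.7]

```text
time: 11.37
tool_pos: [0.4612, 0.1922, 0.1524]
tool_rot: [-3.141, 0.001, 0.838]
contact_force: [0.5, -0.2, -1.8]
opening: 0.0315
grip_force: 50.0
```

Call:
arm_command:
  fingers: [1,1,1,1,1,1,1,1]
  travel:
    - [-0.086,0.0895,-0.026]
    - [-0.086,0.0895,-0.026]
    - [-0.086,0.0895,-0.026]
    - [-0.086,0.0895,-0.026]
    - [-0.086,0.0895,-0.026]
    - [-0.086,0.0895,-0.026]
    - [-0.086,0.0895,-0.026]
    - [-0.086,0.0895,-0.026]
  dr:
    - [0,0,-42.6]
    - [0,0,-42.6]
    - [0,0,-42.6]
    - [0,0,-42.6]
    - [0,0,-42.6]
    - [0,0,-42.6]
    - [0,0,-42.6]
    - [0,0,-42.6]

```text
time: 12.03
tool_pos: [0.4695, 0.0689, 0.1783]
tool_rot: [-3.14, -0.0, 1.578]
contact_force: [-0.4, 0.2, -1.7]
opening: 0.0317
grip_force: 50.0
```

```bash
cat >> h.py <<'E'
def vis(c,x0,zp=12):
    "skip() dropping outline samples that are hidden or out of the picture, pallet near x0"
    a=np.radians(x0[2]); Rm=np.array([[np.cos(a),np.sin(a)],[-np.sin(a),np.cos(a)]])
    zz=cv2.erode(c["z_map"],np.ones((7,7)))
    def skip(S):
        X=np.c_[S@Rm+x0[:2],np.full(len(S),zp)]/1000; uv=proj(c,X); d=X@c["R"][2]+c["t"][2]
        ok=(uv[:,0]>4)&(uv[:,0]<507)&(uv[:,1]>4)&(uv[:,1]<379)
        i=np.clip(uv.round().astype(int),0,[511,383]); return ~(ok&(abs(zz[i[:,1],i[:,0]]-d)<.012))
    return skip
def tool_fr(p_mm,s):
    return (Ro.from_euler("xyz",s["tool_rot"]).inv().apply(np.asarray(p_mm)/1000-s["tool_pos"])*1000).round(1)
def held(c,s,dz):
    "held shoe: top face dz mm above TCP, rectangle front/side limits in tool axes from depth"
    P=cloud(c)*1000; T=Ro.from_euler("xyz",s["tool_rot"]).inv().apply((P/1000-s["tool_pos"]).reshape(-1,3)).reshape(P.shape)*1000
    m=(abs(T[...,2]+dz)<4)&(abs(T[...,1])<19.5)&(T[...,0]>0)&(T[...,0]<60)
    Q=T[m]; f=[]
    k=(Q[:,0]>15); ys=Q[k,1]
    rows=[Q[abs(Q[:,1]-y)<2][:,0].max() for y in(-12,-6,0,6,12)]
    return "n",len(Q),"z",np.median(Q[:,2]).round(1),"front x",np.round(rows,1),"y",ys.min().round(1),ys.max().round(1)
E
python3 - <<'E'
from h import *
s=observe(); print(s["tool_pos"],np.degrees(s["tool_rot"]),s["opening"])
c=snap("wrist","w5"); np.savez("pics/w5.npz",**c)
x0=[476.5,-2,-88.1]; p,k=fit_pallet(c,x0,vis(c,x0)); print(p,k)
print(held(c,s,15.8))
for n in("w1","w3"):
    c=dict(np.load(f"pics/{n}.npz")); print(n,fit_pallet(c,x0,vis(c,x0)))
E
```

```text
[0.46949038 0.06886091 0.17829552] [-1.79905347e+02 -1.54961913e-02  9.03986214e+01] 0.03168403306508972
[475.93  -2.75 -88.05] -45.893433
('n', 5242, 'z', np.float64(-17.4), 'front x', array([37.2, 37.3, 37.4, 37.1, 37.2]), 'y', np.float64(-17.3), np.float64(14.7))
w1 (array([475.5 ,  -2.73, -88.1 ]), np.float32(-46.74514))
w3 (array([475.67,  -3.29, -88.11]), np.float32(-49.896084))
```

```bash
python3 plan.py "472.4 108.6 60 91.9 1 4; _ _ 29.5 _ 1 4 10"
```

```text
n=7 f=1.0 travel=[0.0395, 0.003, 0.1185] x7 dr=[0,0,-1.6]
n=8 f=1.0 travel=[[0.0, 0.0, 0.0076], [0.0, 0.0, 0.0152], [0.0, 0.0, 0.0229], [0.0, 0.0, 0.0305], [0.0, 0.0, 0.0305], [0.0, 0.0, 0.0305], [0.0, 0.0, 0.0305], [0.0, 0.0, 0.0305]] dr=[0,0,-0.0]
cmd [472.4 108.5  29.4  91.9]
```

Call:
arm_command:
  fingers: [1,1,1,1,1,1,1,1]
  travel:
    - [0.0395,0,0.06]
    - [0.0395,0,0.1]
    - [0.0395,0,0.1185]
    - [0.0395,0,0.1185]
    - [0.0395,0,0.1185]
    - [0.0395,0,0.1185]
    - [0.0395,0,0.1185]
    - [0.0395,0,0.1185]
  dr:
    - [0,0,0]
    - [0,0,0]
    - [0,0,0]
    - [0,0,0]
    - [0,0,0]
    - [0,0,0]
    - [0,0,0]
    - [0,0,0]

```text
time: 12.75
tool_pos: [0.4716, 0.1082, 0.0631]
tool_rot: [3.137, -0.0, 1.576]
contact_force: [0.9, 0.0, -1.9]
opening: 0.0319
grip_force: 50.0
```

```bash
FINE=1 python3 plan.py "472.4 108.6 29.5 91.9 1 4 10"; python3 -c "
from h import *
s=observe();print(s['tool_pos'],np.degrees(s['tool_rot']),s['qvel'])"
```

```text
n=8 f=1.0 travel=[[0.0001, 0.0002, 0.0084], [0.0002, 0.0004, 0.0168], [0.0003, 0.0006, 0.0252], [0.0004, 0.0008, 0.0336], [0.0004, 0.0008, 0.0336], [0.0004, 0.0008, 0.0336], [0.0004, 0.0008, 0.0336], [0.0004, 0.0008, 0.0336]] dr=[0,0,-1.6]
cmd [472.4 108.6  29.5  91.9]
[0.47160778 0.10818911 0.0630535 ] [ 1.79724929e+02 -1.71812178e-02  9.03022083e+01] [ 0.00067548  0.00191925  0.00978391  0.00031149 -0.00496006 -0.0008303 ]
```

Call:
arm_command:
  fingers: [1,1,1,1,1,1,1,1]
  travel:
    - [0.0004,0.0008,0.008]
    - [0.0004,0.0008,0.016]
    - [0.0004,0.0008,0.024]
    - [0.0004,0.0008,0.029]
    - [0.0004,0.0008,0.0325]
    - [0.0004,0.0008,0.0335]
    - [0.0004,0.0008,0.0335]
    - [0.0004,0.0008,0.0335]
  dr:
    - [0,0,-1.6]
    - [0,0,-1.6]
    - [0,0,-1.6]
    - [0,0,-1.6]
    - [0,0,-1.6]
    - [0,0,-1.6]
    - [0,0,-1.6]
    - [0,0,-1.6]

```text
time: 13.42
tool_pos: [0.4706, 0.1087, 0.0275]
tool_rot: [-3.141, 0.0, 1.605]
contact_force: [-1.7, -1.6, 4.6]
opening: 0.0315
grip_force: 50.0
```

```bash
python3 -c "
from h import *
s=observe();print(s['tool_pos'],np.degrees(s['tool_rot']),s['contact_force'])"
```

```text
[0.47058575 0.10874659 0.02745304] [-1.79986346e+02  2.41787897e-03  9.19314993e+01] [-1.72292713 -1.60244814  4.57322638]
```

Call:
arm_command:
  fingers: [1,1,1,1]
  travel:
    - [0,0.0018,-0.003]
    - [0,0.0018,-0.003]
    - [0,0.0018,-0.003]
    - [0,0.0018,-0.003]
  dr:
    - [0,0,0]
    - [0,0,0]
    - [0,0,0]
    - [0,0,0]

```text
time: 13.75
tool_pos: [0.4726, 0.1089, 0.0301]
tool_rot: [3.142, -0.0, 1.605]
contact_force: [-0.7, 0.3, -2.3]
opening: 0.0313
grip_force: 50.0
```

Call:
arm_command:
  fingers: [1,1,1,1]
  travel:
    - [0,0,0.001]
    - [0,0,0.0025]
    - [0,0,0.003]
    - [0,0,0.003]
  dr:
    - [0,0,0]
    - [0,0,0]
    - [0,0,0]
    - [0,0,0]

```text
time: 14.08
tool_pos: [0.4726, 0.1089, 0.0275]
tool_rot: [3.141, -0.0, 1.605]
contact_force: [-1.2, -0.6, 3.4]
opening: 0.0316
grip_force: 50.0
```

Call:
arm_command:
  fingers: [-0.3,-0.3,-0.3,-0.3,-0.3,-0.3,-0.3]
  travel:
    - [0,0,0]
    - [0,0,0]
    - [0,0,0]
    - [0,0,0]
    - [0,0,0]
    - [0,0,-0.02]
    - [0,0,-0.06]
  dr:
    - [0,0,0]
    - [0,0,0]
    - [0,0,0]
    - [0,0,0]
    - [0,0,0]
    - [0,0,0]
    - [0,0,0]

```text
time: 14.67
tool_pos: [0.4695, 0.1086, 0.0843]
tool_rot: [-3.132, 0.0, 1.605]
contact_force: [1.0, -0.2, 0.6]
opening: 0.0595
grip_force: 0.0
```

Call:
arm_command:
  fingers: [-0.3,-0.3,-0.3,-0.3,-0.3,-0.3,-0.3]
  travel:
    - [-0.06,0,-0.12]
    - [-0.06,0,-0.12]
    - [-0.06,0,-0.12]
    - [-0.06,0,-0.12]
    - [-0.06,0,-0.12]
    - [-0.06,0,-0.12]
    - [-0.06,0,-0.12]
  dr:
    - [0,0,0]
    - [0,0,0]
    - [0,0,0]
    - [0,0,0]
    - [0,0,0]
    - [0,0,0]
    - [0,0,0]

```text
time: 15.25
tool_pos: [0.4735, 0.0494, 0.2055]
tool_rot: [-3.138, -0.001, 1.605]
contact_force: [-1.0, -0.1, -0.4]
opening: 0.0597
grip_force: 0.0
```

```bash
cat >> h.py <<'E'
PAL=[475.8,-2.8,-88.08]
def check(c,zs,tol=3,pal=None):
    "carbon tops at height zs (mm) near the pallet, in pallet frame of this picture: along, across, turn"
    x0=PAL; p,k=(fit_pallet(c,x0,vis(c,x0)) if pal is None else (np.array(pal),0)); print("pallet",p,k)
    P=cloud(c)*1000
    d=P[...,:2]-p[:2]; a=np.radians(p[2]); e=np.array([np.cos(a),np.sin(a)]); n=np.array([-e[1],e[0]])
    U,V=d@e,d@n
    m=(abs(P[...,2]-zs-1)<tol)&(abs(U)<165)&(abs(V)<30)
    for r in rect(c,cv2.morphologyEx(m.astype(np.uint8),cv2.MORPH_OPEN,np.ones((3,3))),zs/1000):
        q=np.array(r[:2])-p[:2]; print("z",zs,"along %.1f across %.1f turn %.1f"%(q@e,q@n,(r[2]-p[2]+90)%180-90),r[3:])
    return p
E
python3 - <<'E'
from h import *
s=observe(); print(s["tool_pos"],np.degrees(s["tool_rot"]))
c=snap("wrist","w6"); np.savez("pics/w6.npz",**c); check(c,44)
t=snap("top"); check(t,44); P=cloud(t)*1000
b,g,r=[t["color"][...,i].astype(int) for i in range(3)]
m=(b>r+10); m[:225]=0;m[285:]=0;m[:,:120]=0;m[:,210:]=0; print("gauge",rect(t,m,.019))
E
```

```text
[0.4735091  0.04940777 0.20547169] [-1.79818496e+02 -3.42884675e-02  9.19560944e+01]
pallet [475.79  -2.85 -88.  ] -48.051323
z 44 along -112.7 across -0.8 turn 0.1 (71.9, 32.0, (np.int64(250), np.int64(111)))
pallet [479.2   -0.85 -88.63] -40.289967
z 44 along -138.8 across -6.4 turn 88.8 (24.6, 16.3, (np.int64(199), np.int64(214)))
gauge [(365.8, 243.6, 17.6, 50.7, 19.6, (np.int64(161), np.int64(253)))]
```

View pics/w6.png

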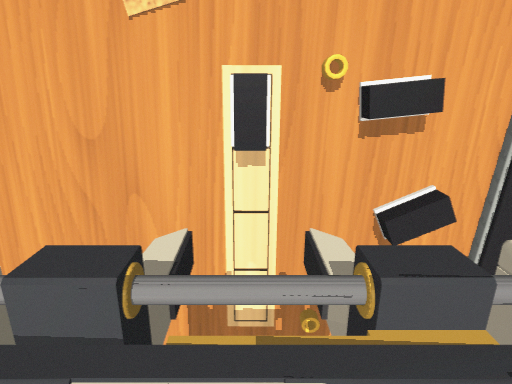

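Shoe 1 is in berth 1: along −112.7, across −0.8, turn 0.1° (seen at px (250,111)). On to carrier 2.

```bash
python3 plan.py "440 -310 210 -9 -1 4"
```

```text
n=8 f=-1.0 travel=[-0.191, -0.0245, -0.0025] x8 dr=[0,0,53.9]
n=8 f=-1.0 travel=[-0.116, 0.1225, -0.002] x8 dr=[0,0,47.1]
n=3 f=-1.0 travel=[0.0, 0.0, 0.0] x3 dr=[0,0,-0.0]
cmd [ 440.  -310.2  209.8   -9. ]
```

Call:
arm_command:
  fingers: [-1,-1,-1,-1,-1,-1,-1,-1]
  travel:
    - [-0.191,-0.0245,-0.002]
    - [-0.191,-0.0245,-0.002]
    - [-0.191,-0.0245,-0.002]
    - [-0.191,-0.0245,-0.002]
    - [-0.191,-0.0245,-0.002]
    - [-0.191,-0.0245,-0.002]
    - [-0.191,-0.0245,-0.002]
    - [-0.191,-0.0245,-0.002]
  dr:
    - [0,0,54]
    - [0,0,54]
    - [0,0,54]
    - [0,0,54]
    - [0,0,54]
    - [0,0,54]
    - [0,0,54]
    - [0,0,54]

```text
time: 16.02
tool_pos: [0.456, -0.1428, 0.2076]
tool_rot: [-3.139, 0.001, 0.655]
contact_force: [0.1, -0.4, 0.8]
opening: 0.0917
grip_force: 0.0
```

Call:
arm_command:
  fingers: [-1,-1,-1,-1,-1,-1,-1,-1]
  travel:
    - [-0.116,0.1225,-0.002]
    - [-0.116,0.1225,-0.002]
    - [-0.116,0.1225,-0.002]
    - [-0.116,0.1225,-0.002]
    - [-0.116,0.1225,-0.002]
    - [-0.116,0.1225,-0.002]
    - [-0.116,0.1225,-0.002]
    - [-0.116,0.1225,-0.002]
  dr:
    - [0,0,47]
    - [0,0,47]
    - [0,0,47]
    - [0,0,47]
    - [0,0,47]
    - [0,0,47]
    - [0,0,47]
    - [0,0,47]

```text
time: 16.68
tool_pos: [0.4402, -0.3103, 0.2094]
tool_rot: [-3.14, 0.003, -0.161]
contact_force: [-0.1, -0.4, 0.2]
opening: 0.0918
grip_force: 0.0
```

Call:
arm_command:
  fingers: [-1,-1,-1]
  travel:
    - [0,0,0]
    - [0,0,0]
    - [0,0,0]
  dr:
    - [0,0,0]
    - [0,0,0]
    - [0,0,0]

```text
time: 16.93
tool_pos: [0.4405, -0.3103, 0.2108]
tool_rot: [-3.141, 0.001, -0.156]
contact_force: [0.0, 0.2, 0.6]
opening: 0.0917
grip_force: 0.0
```

```bash
python3 - <<'E'
from h import *
s=observe(); print(s["tool_pos"],np.degrees(s["tool_rot"]))
c=snap("wrist","w7"); np.savez("pics/w7.npz",**c)
P=cloud(c)*1000
for lo,hi,z in((37,46,.040),(6,46,.010)):
    m=(P[...,2]>lo)&(P[...,2]<hi); m[230:]=0; print(lo,*rect(c,m,z),sep="\n")
E
```

```text
[ 0.44052399 -0.31026066  0.21079638] [-1.79971230e+02  3.06679025e-02 -8.92718289e+00]
37
(505.0, -342.8, -7.7, 71.9, 31.8, (np.int64(270), np.int64(99)))
6
(478.3, -90.3, -88.1, 145.2, 60.5, (np.int64(55), np.int64(160)))
(557.6, -150.7, 81.1, 28.8, 22.7, (np.int64(80), np.int64(78)))
(499.5, -342.9, -8.3, 97.0, 57.9, (np.int64(268), np.int64(103)))
(602.9, -234.5, 67.7, 45.9, 41.4, (np.int64(149), np.int64(19)))
(610.6, -121.5, -23.4, 64.5, 54.5, (np.int64(37), np.int64(29)))
```

View pics/w7.png

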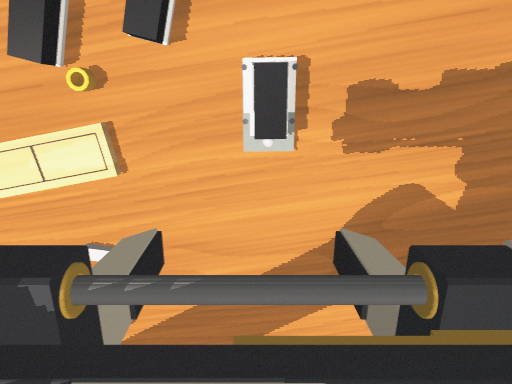

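Carrier 2's shoe: (505,−342.8), yaw −8. The ball is at px (268,143), so the mouth faces the robot.

```bash
python3 plan.py "505 -342.8 60 -8 -1 2"
```

```text
n=7 f=-1.0 travel=[0.0685, 0.022, 0.151] x7 dr=[0,0,-0.9]
cmd [ 504.8 -342.7   60.    -8. ]
```

Call:
arm_command:
  fingers: [-0.3,-0.3,-0.3,-0.3,-0.3,-0.3,-0.3,-0.3]
  travel:
    - [0.0685,0.022,0.151]
    - [0.0685,0.022,0.151]
    - [0.0685,0.022,0.151]
    - [0.0685,0.022,0.151]
    - [0.0685,0.022,0.151]
    - [0.0685,0.022,0.151]
    - [0.0685,0.022,0.151]
    - [0.0685,0.022,0.151]
  dr:
    - [0,0,-0.9]
    - [0,0,-0.9]
    - [0,0,-0.9]
    - [0,0,-0.9]
    - [0,0,-0.9]
    - [0,0,-0.9]
    - [0,0,-0.9]
    - [0,0,-0.9]

```text
time: 17.65
tool_pos: [0.5054, -0.3439, 0.0632]
tool_rot: [3.139, -0.004, -0.142]
contact_force: [-1.3, -0.5, 0.1]
opening: 0.0596
grip_force: 0.0
```

```bash
FINE=1 python3 plan.py "505 -342.8 22.5 -8 -1 3 15"
```

```text
n=6 f=-1.0 travel=[[-0.0002, -0.0004, 0.0136], [-0.0003, -0.0007, 0.0271], [-0.0005, -0.0011, 0.0407], [-0.0005, -0.0011, 0.0407], [-0.0005, -0.0011, 0.0407], [-0.0005, -0.0011, 0.0407]] dr=[0,0,-0.1]
cmd [ 505.  -342.8   22.5   -8. ]
```

Call:
arm_command:
  fingers: [-0.3,-0.3,-0.3,-0.3,-0.3,-0.3]
  travel:
    - [0,-0.0005,0.013]
    - [0,-0.0005,0.026]
    - [0,-0.0005,0.037]
    - [0,-0.0005,0.038]
    - [0,-0.0005,0.038]
    - [0,-0.0005,0.038]
  dr:
    - [0,0,0]
    - [0,0,0]
    - [0,0,0]
    - [0,0,0]
    - [0,0,0]
    - [0,0,0]

```text
time: 18.15
tool_pos: [0.5051, -0.3432, 0.0236]
tool_rot: [3.141, -0.002, -0.142]
contact_force: [0.2, -0.2, 0.2]
opening: 0.0599
grip_force: 0.0
```

Call:
arm_command:
  fingers: [1,1,1,1,1,1,1,1]
  travel:
    - [0,0,0]
    - [0,0,0]
    - [0,0,0]
    - [0,0,0]
    - [0,0,0]
    - [0,0,0]
    - [0,0,0]
    - [0,0,0]
  dr:
    - [0,0,0]
    - [0,0,0]
    - [0,0,0]
    - [0,0,0]
    - [0,0,0]
    - [0,0,0]
    - [0,0,0]
    - [0,0,0]
  squeeze: 50

```text
time: 18.82
tool_pos: [0.5047, -0.3428, 0.0223]
tool_rot: [3.142, -0.0, -0.142]
contact_force: [-1.1, -0.0, 1.1]
opening: 0.0315
grip_force: 50.0
```

Call:
arm_command:
  fingers: [1,1,1,1,1,1,1,1]
  travel:
    - [-0.003,0,0]
    - [-0.008,0,0]
    - [-0.015,0,0]
    - [-0.023,0,0]
    - [-0.031,0,0]
    - [-0.039,0,0]
    - [-0.047,0,0]
    - [-0.053,0,0]
  dr:
    - [0,0,0]
    - [0,0,0]
    - [0,0,0]
    - [0,0,0]
    - [0,0,0]
    - [0,0,0]
    - [0,0,0]
    - [0,0,0]

```text
time: 19.48
tool_pos: [0.4542, -0.3366, 0.0237]
tool_rot: [3.138, -0.006, -0.143]
contact_force: [6.2, -0.6, 7.3]
opening: 0.0313
grip_force: 50.0
```

Call:
arm_command:
  fingers: [1,1,1]
  travel:
    - [0,0,0]
    - [0,0,0]
    - [0,0,0]
  dr:
    - [0,0,0]
    - [0,0,0]
    - [0,0,0]

```text
time: 19.73
tool_pos: [0.4518, -0.336, 0.0232]
tool_rot: [3.14, -0.0, -0.142]
contact_force: [-4.0, -0.8, 8.3]
opening: 0.0316
grip_force: 50.0
```

```bash
python3 - <<'E'
from h import *
s=observe(); print(s["tool_pos"],np.degrees(s["tool_rot"]),s["opening"])
c=snap("wrist","w8"); print(held(c,s,16))
E
python3 plan.py "_ _ 130 _ 1 1; 479.5 -112 150 91.9 1 4"
```

```text
[ 0.45180193 -0.33598216  0.02320371] [ 1.79914986e+02 -2.74528203e-02 -8.14821567e+00] 0.031633815738420265
('n', 5261, 'z', np.float64(-18.7), 'front x', array([36.7, 36.8, 36.9, 36.9, 36.8]), 'y', np.float64(-15.7), np.float64(16.5))
n=4 f=1.0 travel=[0.0, 0.0, -0.107] x4 dr=[0,0,-0.0]
n=8 f=1.0 travel=[-0.0025, -0.129, -0.0115] x8 dr=[0,0,-57.2]
n=8 f=1.0 travel=[0.0805, -0.054, -0.0085] x8 dr=[0,0,-42.8]
n=2 f=1.0 travel=[-0.0005, 0.0, 0.0] x2 dr=[0,0,-0.0]
cmd [ 479.6 -112.2  150.2   91.9]
```

Call:
arm_command:
  fingers: [1,1,1,1,1]
  travel:
    - [0,0,-0.02]
    - [0,0,-0.06]
    - [0,0,-0.1]
    - [0,0,-0.107]
    - [0,0,-0.107]
  dr:
    - [0,0,0]
    - [0,0,0]
    - [0,0,0]
    - [0,0,0]
    - [0,0,0]

```text
time: 20.2
tool_pos: [0.4533, -0.3364, 0.1322]
tool_rot: [3.138, -0.005, -0.142]
contact_force: [-0.3, -0.7, -1.6]
opening: 0.0313
grip_force: 50.0
```

Call:
arm_command:
  fingers: [1,1,1,1,1,1,1,1]
  travel:
    - [-0.0025,-0.129,0]
    - [-0.0025,-0.129,0]
    - [-0.0025,-0.129,0]
    - [-0.0025,-0.129,0]
    - [-0.0025,-0.129,0]
    - [-0.0025,-0.129,0]
    - [-0.0025,-0.129,0]
    - [-0.0025,-0.129,0]
  dr:
    - [0,0,-57]
    - [0,0,-57]
    - [0,0,-57]
    - [0,0,-57]
    - [0,0,-57]
    - [0,0,-57]
    - [0,0,-57]
    - [0,0,-57]

```text
time: 20.87
tool_pos: [0.4668, -0.2062, 0.127]
tool_rot: [-3.138, 0.001, 0.859]
contact_force: [0.6, 0.0, -2.1]
opening: 0.0317
grip_force: 50.0
```

Call:
arm_command:
  fingers: [1,1,1,1,1,1,1,1]
  travel:
    - [0.0805,-0.054,0]
    - [0.0805,-0.054,0]
    - [0.0805,-0.054,0]
    - [0.0805,-0.054,0]
    - [0.0805,-0.054,0]
    - [0.0805,-0.054,0]
    - [0.0805,-0.054,0]
    - [0.0805,-0.054,0]
  dr:
    - [0,0,-43]
    - [0,0,-43]
    - [0,0,-43]
    - [0,0,-43]
    - [0,0,-43]
    - [0,0,-43]
    - [0,0,-43]
    - [0,0,-43]

```text
time: 21.53
tool_pos: [0.4793, -0.1107, 0.1276]
tool_rot: [-3.139, -0.001, 1.599]
contact_force: [0.9, 0.2, -2.0]
opening: 0.0313
grip_force: 50.0
```

Call:
arm_command:
  fingers: [1,1,1]
  travel:
    - [0,0,0]
    - [0,0,0]
    - [0,0,0]
  dr:
    - [0,0,0]
    - [0,0,0]
    - [0,0,0]

```text
time: 21.78
tool_pos: [0.4801, -0.1111, 0.1289]
tool_rot: [-3.141, -0.0, 1.601]
contact_force: [-0.2, -0.0, -1.1]
opening: 0.0316
grip_force: 50.0
```

```bash
python3 -c "
from h import *
s=observe();print(s['tool_pos'],np.degrees(s['tool_rot']));c=snap('wrist','w9');print(held(c,s,16))"
FINE=1 python3 plan.py "479.7 -116 50 91.95 1 4"
```

```text
[ 0.48014172 -0.11109443  0.12885383] [-1.79973174e+02 -1.86488392e-02  9.17323383e+01]
('n', 5452, 'z', np.float64(-18.5), 'front x', array([38.1, 38.3, 38.3, 38.2, 38.3]), 'y', np.float64(-17.4), np.float64(14.8))
n=6 f=1.0 travel=[-0.0049, -0.0007, 0.079] x6 dr=[0,0,-0.2]
cmd [ 479.7 -116.    50.    92. ]
```

Call:
arm_command:
  fingers: [1,1,1,1,1,1,1,1]
  travel:
    - [-0.006,0.0006,0.03]
    - [-0.006,0.0006,0.06]
    - [-0.006,0.0006,0.084]
    - [-0.006,0.0006,0.09]
    - [-0.006,0.0006,0.09]
    - [-0.006,0.0006,0.09]
    - [-0.006,0.0006,0.09]
    - [-0.006,0.0006,0.09]
  dr:
    - [0,0,-0.2]
    - [0,0,-0.2]
    - [0,0,-0.2]
    - [0,0,-0.2]
    - [0,0,-0.2]
    - [0,0,-0.2]
    - [0,0,-0.2]
    - [0,0,-0.2]

```text
time: 22.5
tool_pos: [0.4822, -0.1174, 0.0407]
tool_rot: [3.139, 0.001, 1.606]
contact_force: [-0.1, 0.4, -1.1]
opening: 0.0315
grip_force: 50.0
```

```bash
FINE=1 python3 plan.py "480.9 -117.1 28 91.95 1 4"
```

```text
n=5 f=1.0 travel=[0.0004, -0.0013, 0.0127] x5 dr=[0,0,0.1]
cmd [ 480.9 -117.1   28.    91.9]
```

Call:
arm_command:
  fingers: [1,1,1,1,1,1]
  travel:
    - [0,0,0.003]
    - [0,0,0.006]
    - [0,0,0.008]
    - [0,0,0.0095]
    - [0,0,0.0095]
    - [0,0,0.0095]
  dr:
    - [0,0,0]
    - [0,0,0]
    - [0,0,0]
    - [0,0,0]
    - [0,0,0]
    - [0,0,0]

```text
time: 23.0
tool_pos: [0.4811, -0.117, 0.0295]
tool_rot: [-3.141, -0.0, 1.606]
contact_force: [-0.0, -0.4, -1.4]
opening: 0.0314
grip_force: 50.0
```

Settled at (481.1, −117.0). Lower the last few mm and release.

Call:
arm_command:
  fingers: [1,1,1,1]
  travel:
    - [0,0,0.001]
    - [0,0,0.002]
    - [0,0,0.0027]
    - [0,0,0.0027]
  dr:
    - [0,0,0]
    - [0,0,0]
    - [0,0,0]
    - [0,0,0]

```text
time: 23.33
tool_pos: [0.481, -0.117, 0.0268]
tool_rot: [-3.141, -0.0, 1.606]
contact_force: [-0.2, 0.1, -1.5]
opening: 0.0315
grip_force: 50.0
```

Call:
arm_command:
  fingers: [-0.3,-0.3,-0.3,-0.3,-0.3,-0.3,-0.3]
  travel:
    - [0,0,0]
    - [0,0,0]
    - [0,0,0]
    - [0,0,0]
    - [0,0,0]
    - [0,0,-0.02]
    - [0,0,-0.06]
  dr:
    - [0,0,0]
    - [0,0,0]
    - [0,0,0]
    - [0,0,0]
    - [0,0,0]
    - [0,0,0]
    - [0,0,0]

```text
time: 23.92
tool_pos: [0.4783, -0.1159, 0.0841]
tool_rot: [-3.133, -0.004, 1.606]
contact_force: [0.3, 0.4, 0.5]
opening: 0.0596
grip_force: 0.0
```

```bash
python3 plan.py "520 -100 230 45 -1 3"
```

```text
n=8 f=-1.0 travel=[0.0145, 0.042, -0.146] x8 dr=[0,0,47.0]
n=2 f=-1.0 travel=[0.0, 0.0, 0.0] x2 dr=[0,0,0.0]
cmd [ 519.8 -100.   230.1   45. ]
```

```bash
python3 plan.py "530 -60 250 0 -0.3 4"
```

```text
n=8 f=-0.3 travel=[0.0335, 0.033, -0.102] x8 dr=[0,0,56.6]
n=8 f=-0.3 travel=[0.0285, -0.006, -0.064] x8 dr=[0,0,35.4]
n=1 f=-0.3 travel=[0.0, 0.0, 0.0] x1 dr=[0,0,0.0]
cmd [529.9 -59.9 250.1   0. ]
```

Call:
arm_command:
  fingers: [-0.3,-0.3,-0.3,-0.3,-0.3,-0.3,-0.3,-0.3]
  travel:
    - [0,0,-0.06]
    - [0.0335,0.033,-0.102]
    - [0.0335,0.033,-0.102]
    - [0.0335,0.033,-0.102]
    - [0.0335,0.033,-0.102]
    - [0.0335,0.033,-0.102]
    - [0.0335,0.033,-0.102]
    - [0.0335,0.033,-0.102]
  dr:
    - [0,0,0]
    - [0,0,50]
    - [0,0,50]
    - [0,0,50]
    - [0,0,50]
    - [0,0,50]
    - [0,0,50]
    - [0,0,50]

```text
time: 24.58
tool_pos: [0.5128, -0.0822, 0.189]
tool_rot: [-3.142, -0.0, 0.728]
contact_force: [0.4, 0.3, 0.2]
opening: 0.0596
grip_force: 0.0
```

Call:
arm_command:
  fingers: [-0.3,-0.3,-0.3,-0.3,-0.3,-0.3,-0.3,-0.3]
  travel:
    - [0.0285,-0.006,-0.064]
    - [0.0285,-0.006,-0.064]
    - [0.0285,-0.006,-0.064]
    - [0.0285,-0.006,-0.064]
    - [0.0285,-0.006,-0.064]
    - [0.0285,-0.006,-0.064]
    - [0.0285,-0.006,-0.064]
    - [0.0285,-0.006,-0.064]
  dr:
    - [0,0,42]
    - [0,0,42]
    - [0,0,42]
    - [0,0,42]
    - [0,0,42]
    - [0,0,42]
    - [0,0,42]
    - [0,0,42]

```text
time: 25.25
tool_pos: [0.5299, -0.0588, 0.253]
tool_rot: [-3.141, 0.0, 0.004]
contact_force: [-0.2, -0.1, 1.0]
opening: 0.0596
grip_force: 0.0
```

Call:
arm_command:
  fingers: [-0.3,-0.3,-0.3]
  travel:
    - [0,0,0]
    - [0,0,0]
    - [0,0,0]
  dr:
    - [0,0,0]
    - [0,0,0]
    - [0,0,0]

```text
time: 25.5
tool_pos: [0.53, -0.0588, 0.2529]
tool_rot: [-3.141, 0.0, 0.002]
contact_force: [0.8, 0.2, -0.2]
opening: 0.0597
grip_force: 0.0
```

```bash
python3 - <<'E'
from h import *
s=observe(); print(s["tool_pos"],np.degrees(s["tool_rot"]))
c=snap("wrist","w10"); np.savez("pics/w10.npz",**c); check(c,44)
P=cloud(c)*1000
m=(P[...,2]>29)&(P[...,2]<37)&(P[...,0]>540); m[230:]=0; print(*rect(c,m,.032),sep="\n")
E
```

```text
[ 0.53002163 -0.05882833  0.25294111] [-1.79991884e+02  4.44305045e-03  1.22723674e-01]
pallet [475.02  -2.28 -88.15] -44.226875
z 44 along -111.9 across -0.7 turn -0.1 (73.2, 32.8, (np.int64(109), np.int64(209)))
z 44 along 113.5 across 0.7 turn 0.2 (71.7, 33.1, (np.int64(295), np.int64(203)))
(613.9, -127.7, -23.3, 72.1, 32.6, (np.int64(310), np.int64(85)))
(617.0, -241.6, -22.7, 72.5, 33.9, (np.int64(413), np.int64(82)))
(623.6, 127.2, 7.7, 72.2, 34.2, (np.int64(79), np.int64(75)))
(661.4, -0.5, 26.6, 72.5, 32.2, (np.int64(193), np.int64(38)))
```

View pics/w10.png

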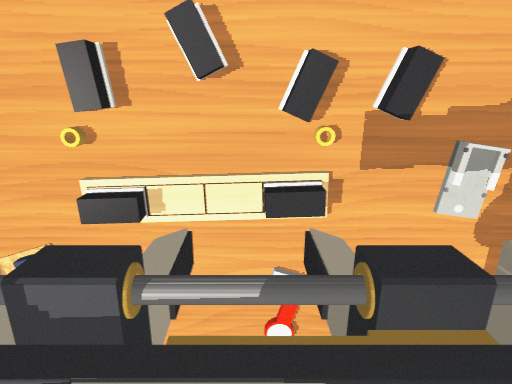

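View: shoes 1 and 4 are in their end berths (px (109,209), (295,203)), each within ~1 mm. The loose shoes are at (310,85), (413,82), (79,75) and (193,38), and the bushings and depth gauge are undisturbed. Take C first.

```bash
FINE=1 python3 plan.py "615.2 -127.3 50 -23.3 -0.3 3"
```

```text
n=8 f=-0.3 travel=[0.085, 0.0687, 0.203] x8 dr=[0,0,23.4]
n=1 f=-0.3 travel=[0.0, -0.0001, 0.0] x1 dr=[0,0,0.0]
cmd [ 615.2 -127.3   50.   -23.3]
```

Call:
arm_command:
  fingers: [-0.3,-0.3,-0.3,-0.3,-0.3,-0.3,-0.3,-0.3]
  travel:
    - [0.085,0.0687,0.203]
    - [0.085,0.0687,0.203]
    - [0.085,0.0687,0.203]
    - [0.085,0.0687,0.203]
    - [0.085,0.0687,0.203]
    - [0.085,0.0687,0.203]
    - [0.085,0.0687,0.203]
    - [0.085,0.0687,0.203]
  dr:
    - [0,0,23.4]
    - [0,0,23.4]
    - [0,0,23.4]
    - [0,0,23.4]
    - [0,0,23.4]
    - [0,0,23.4]
    - [0,0,23.4]
    - [0,0,23.4]

```text
time: 26.22
tool_pos: [0.6145, -0.1274, 0.0488]
tool_rot: [3.142, 0.003, -0.408]
contact_force: [0.4, -0.6, 0.5]
opening: 0.0593
grip_force: 0.0
```

Call:
arm_command:
  fingers: [-0.3,-0.3,-0.3,-0.3,-0.3,-0.3,-0.3]
  travel:
    - [0,0,0]
    - [0,0,0]
    - [0,0,0.01]
    - [0,0,0.022]
    - [0,0,0.034]
    - [0,0,0.038]
    - [0,0,0.038]
  dr:
    - [0,0,0]
    - [0,0,0]
    - [0,0,0]
    - [0,0,0]
    - [0,0,0]
    - [0,0,0]
    - [0,0,0]

```text
time: 26.8
tool_pos: [0.6138, -0.1269, 0.0099]
tool_rot: [3.141, 0.004, -0.408]
contact_force: [-0.6, 0.4, -0.1]
opening: 0.0594
grip_force: 0.0
```

Call:
arm_command:
  fingers: [1,1,1,1,1,1,1,1]
  travel:
    - [0,0,0]
    - [0,0,0]
    - [0,0,0]
    - [0,0,0]
    - [0,0,0]
    - [0,0,0]
    - [0,0,0]
    - [0,0,0]
  dr:
    - [0,0,0]
    - [0,0,0]
    - [0,0,0]
    - [0,0,0]
    - [0,0,0]
    - [0,0,0]
    - [0,0,0]
    - [0,0,0]
  squeeze: 40

```text
time: 27.47
tool_pos: [0.6154, -0.1275, 0.0124]
tool_rot: [-3.141, -0.001, -0.408]
contact_force: [0.4, 0.0, 2.3]
opening: 0.032
grip_force: 40.0
```

```bash
python3 plan.py "_ _ 130 _ 1 1; 478.4 -39.9 130 91.95 1 3"
```

```text
n=4 f=1.0 travel=[0.0, 0.0, -0.1175] x4 dr=[0,0,-0.0]
n=8 f=1.0 travel=[-0.0755, -0.0125, 0.0] x8 dr=[0,0,-54.3]
n=8 f=1.0 travel=[-0.034, -0.0685, 0.0] x8 dr=[0,0,-54.2]
n=4 f=1.0 travel=[0.004, -0.0085, 0.0] x4 dr=[0,0,-6.8]
cmd [478.5 -40.1 129.9  91.9]
```

Call:
arm_command:
  fingers: [1,1,1,1,1]
  travel:
    - [0,0,-0.02]
    - [0,0,-0.06]
    - [0,0,-0.1]
    - [0,0,-0.1175]
    - [0,0,-0.1175]
  dr:
    - [0,0,0]
    - [0,0,0]
    - [0,0,0]
    - [0,0,0]
    - [0,0,0]

```text
time: 27.88
tool_pos: [0.6177, -0.1282, 0.1348]
tool_rot: [-3.141, -0.009, -0.408]
contact_force: [0.4, 0.2, -0.2]
opening: 0.0319
grip_force: 40.0
```

Call:
arm_command:
  fingers: [1,1,1,1,1,1,1,1]
  travel:
    - [-0.0755,-0.0125,0]
    - [-0.0755,-0.0125,0]
    - [-0.0755,-0.0125,0]
    - [-0.0755,-0.0125,0]
    - [-0.0755,-0.0125,0]
    - [-0.0755,-0.0125,0]
    - [-0.0755,-0.0125,0]
    - [-0.0755,-0.0125,0]
  dr:
    - [0,0,-54.3]
    - [0,0,-54.3]
    - [0,0,-54.3]
    - [0,0,-54.3]
    - [0,0,-54.3]
    - [0,0,-54.3]
    - [0,0,-54.3]
    - [0,0,-54.3]

```text
time: 28.55
tool_pos: [0.5498, -0.0857, 0.1278]
tool_rot: [-3.139, 0.002, 0.547]
contact_force: [-0.8, -0.4, -0.8]
opening: 0.0314
grip_force: 40.0
```

Call:
arm_command:
  fingers: [1,1,1,1,1,1,1,1]
  travel:
    - [-0.034,-0.0685,0]
    - [-0.034,-0.0685,0]
    - [-0.034,-0.0685,0]
    - [-0.034,-0.0685,0]
    - [-0.034,-0.0685,0]
    - [-0.034,-0.0685,0]
    - [-0.034,-0.0685,0]
    - [-0.034,-0.0685,0]
  dr:
    - [0,0,-54.2]
    - [0,0,-54.2]
    - [0,0,-54.2]
    - [0,0,-54.2]
    - [0,0,-54.2]
    - [0,0,-54.2]
    - [0,0,-54.2]
    - [0,0,-54.2]

```text
time: 29.22
tool_pos: [0.4853, -0.0445, 0.128]
tool_rot: [-3.139, -0.001, 1.493]
contact_force: [0.0, 0.0, -1.3]
opening: 0.0322
grip_force: 40.0
```

Call:
arm_command:
  fingers: [1,1,1,1,1]
  travel:
    - [0.004,-0.0085,0]
    - [0.004,-0.0085,0]
    - [0.004,-0.0085,0]
    - [0.004,-0.0085,0]
    - [0.004,-0.0085,0]
  dr:
    - [0,0,-6.8]
    - [0,0,-6.8]
    - [0,0,-6.8]
    - [0,0,-6.8]
    - [0,0,-6.8]

```text
time: 29.63
tool_pos: [0.4784, -0.0402, 0.1292]
tool_rot: [-3.141, -0.0, 1.602]
contact_force: [-0.7, -0.1, -1.3]
opening: 0.0313
grip_force: 40.0
```

```bash
cat >> h.py <<'E'
def look(dz):
    s=observe();print(s['tool_pos'].round(4),np.degrees(s['tool_rot']).round(2),s['opening'].__round__(4));c=snap('wrist');print(held(c,s,dz));return c
E
python3 -c "
from h import *
c=look(20.5)
try: check(c,44)
except Exception as e: print(e)"
```

```text
[ 0.4784 -0.0402  0.1292] [-1.7999e+02 -1.0000e-02  9.1810e+01] 0.0313
('n', 5333, 'z', np.float64(-20.4), 'front x', array([36.6, 36.7, 36.6, 36.7, 36.7]), 'y', np.float64(-17.4), np.float64(14.8))
pallet [475.94  -2.81 -88.02] -52.043976
z 44 along -88.7 across -1.1 turn 89.8 (31.9, 23.7, (np.int64(247), np.int64(19)))
```

Call:
arm_command:
  fingers: [1,1,1,1,1,1,1,1]
  travel:
    - [-0.0005,0,0.03]
    - [-0.0005,0,0.06]
    - [-0.0005,0,0.085]
    - [-0.0005,0,0.095]
    - [-0.0005,0,0.1]
    - [-0.0005,0,0.1]
    - [-0.0005,0,0.1]
    - [-0.0005,0,0.1]
  dr:
    - [0,0,-0.1]
    - [0,0,-0.1]
    - [0,0,-0.1]
    - [0,0,-0.1]
    - [0,0,-0.1]
    - [0,0,-0.1]
    - [0,0,-0.1]
    - [0,0,-0.1]

```text
time: 30.35
tool_pos: [0.4791, -0.0408, 0.0304]
tool_rot: [3.14, 0.001, 1.606]
contact_force: [0.1, -1.2, -0.6]
opening: 0.0316
grip_force: 40.0
```

Call:
arm_command:
  fingers: [1,1,1,1]
  travel:
    - [0,0,0.001]
    - [0,0,0.002]
    - [0,0,0.003]
    - [0,0,0.003]
  dr:
    - [0,0,0]
    - [0,0,0]
    - [0,0,0]
    - [0,0,0]

```text
time: 30.68
tool_pos: [0.4783, -0.0406, 0.0266]
tool_rot: [3.141, 0.0, 1.606]
contact_force: [-0.8, 0.7, -1.0]
opening: 0.0319
grip_force: 40.0
```

Call:
arm_command:
  fingers: [1,1,1,1]
  travel:
    - [0,0,0.001]
    - [0,0,0.002]
    - [0,0,0.0022]
    - [0,0,0.0022]
  dr:
    - [0,0,0]
    - [0,0,0]
    - [0,0,0]
    - [0,0,0]

```text
time: 31.02
tool_pos: [0.4783, -0.0406, 0.0244]
tool_rot: [3.141, -0.0, 1.606]
contact_force: [0.0, 0.2, 0.0]
opening: 0.0316
grip_force: 40.0
```

Call:
arm_command:
  fingers: [-0.3,-0.3,-0.3,-0.3,-0.3,-0.3,-0.3,-0.3]
  travel:
    - [0,0,0]
    - [0,0,0]
    - [0,0,0]
    - [0,0,0]
    - [0,0,0]
    - [0,0,-0.02]
    - [0,0,-0.06]
    - [0,0,-0.09]
  dr:
    - [0,0,0]
    - [0,0,0]
    - [0,0,0]
    - [0,0,0]
    - [0,0,0]
    - [0,0,0]
    - [0,0,0]
    - [0,0,0]

```text
time: 31.68
tool_pos: [0.478, -0.0405, 0.1157]
tool_rot: [-3.141, -0.0, 1.606]
contact_force: [1.2, -0.7, -0.0]
opening: 0.0597
grip_force: 0.0
```

```bash
FINE=1 python3 plan.py "662.7 -0.1 80 26.6 -0.3 2"
```

```text
n=8 f=-0.3 travel=[0.027, 0.1488, 0.0285] x8 dr=[0,0,52.4]
n=4 f=-0.3 travel=[0.0336, 0.0173, 0.0072] x4 dr=[0,0,13.0]
cmd [ 6.627e+02 -1.000e-01  8.000e+01  2.660e+01]
```

Call:
arm_command:
  fingers: [-0.3,-0.3,-0.3,-0.3,-0.3,-0.3,-0.3,-0.3]
  travel:
    - [0.027,0.1488,0.0285]
    - [0.027,0.1488,0.0285]
    - [0.027,0.1488,0.0285]
    - [0.027,0.1488,0.0285]
    - [0.027,0.1488,0.0285]
    - [0.027,0.1488,0.0285]
    - [0.027,0.1488,0.0285]
    - [0.027,0.1488,0.0285]
  dr:
    - [0,0,52.4]
    - [0,0,52.4]
    - [0,0,52.4]
    - [0,0,52.4]
    - [0,0,52.4]
    - [0,0,52.4]
    - [0,0,52.4]
    - [0,0,52.4]

```text
time: 32.35
tool_pos: [0.6259, -0.0081, 0.0852]
tool_rot: [-3.141, 0.001, 0.686]
contact_force: [-0.2, 0.1, -0.3]
opening: 0.06
grip_force: 0.0
```

Call:
arm_command:
  fingers: [-0.3,-0.3,-0.3,-0.3,-0.3]
  travel:
    - [0.0336,0.0173,0.0072]
    - [0.0336,0.0173,0.0072]
    - [0.0336,0.0173,0.0072]
    - [0.0336,0.0173,0.0072]
    - [0.0336,0.0173,0.0072]
  dr:
    - [0,0,13]
    - [0,0,13]
    - [0,0,13]
    - [0,0,13]
    - [0,0,13]

```text
time: 32.77
tool_pos: [0.6624, -0.0002, 0.0789]
tool_rot: [-3.141, 0.0, 0.468]
contact_force: [0.2, 0.4, -0.2]
opening: 0.0599
grip_force: 0.0
```

```bash
FINE=1 python3 plan.py "662.7 -0.1 12.5 26.6 -0.3 3"
```

```text
n=5 f=-0.3 travel=[0.0003, 0.0, 0.0664] x5 dr=[0,0,0.2]
cmd [ 6.627e+02 -1.000e-01  1.250e+01  2.660e+01]
```

Call:
arm_command:
  fingers: [-0.3,-0.3,-0.3,-0.3,-0.3,-0.3]
  travel:
    - [0,0,0.025]
    - [0,0,0.05]
    - [0,0,0.062]
    - [0,0,0.0665]
    - [0,0,0.0665]
    - [0,0,0.0665]
  dr:
    - [0,0,0.2]
    - [0,0,0.2]
    - [0,0,0.2]
    - [0,0,0.2]
    - [0,0,0.2]
    - [0,0,0.2]

```text
time: 33.27
tool_pos: [0.6635, -0.0003, 0.0132]
tool_rot: [3.141, -0.001, 0.462]
contact_force: [-0.2, -0.4, -0.2]
opening: 0.0597
grip_force: 0.0
```

Call:
arm_command:
  fingers: [1,1,1,1,1,1,1,1]
  travel:
    - [0,0,0]
    - [0,0,0]
    - [0,0,0]
    - [0,0,0]
    - [0,0,0]
    - [0,0,0]
    - [0,0,0]
    - [0,0,0]
  dr:
    - [0,0,0]
    - [0,0,0]
    - [0,0,0]
    - [0,0,0]
    - [0,0,0]
    - [0,0,0]
    - [0,0,0]
    - [0,0,0]

```text
time: 33.93
tool_pos: [0.6631, -0.0002, 0.0125]
tool_rot: [3.141, -0.001, 0.462]
contact_force: [-0.3, 0.2, 3.7]
opening: 0.0318
grip_force: 40.0
```

Call:
arm_command:
  fingers: [1,1,1,1,1]
  travel:
    - [0,0,-0.02]
    - [0,0,-0.06]
    - [0,0,-0.1]
    - [0,0,-0.1175]
    - [0,0,-0.1175]
  dr:
    - [0,0,0]
    - [0,0,0]
    - [0,0,0]
    - [0,0,0]
    - [0,0,0]

```text
time: 34.35
tool_pos: [0.6656, -0.0004, 0.1351]
tool_rot: [3.136, -0.008, 0.462]
contact_force: [0.9, 0.1, -0.8]
opening: 0.032
grip_force: 40.0
```

```bash
FINE=1 python3 plan.py "475.8 35 130 91.95 1 3"
```

```text
n=8 f=1.0 travel=[-0.1233, -0.093, 0.0041] x8 dr=[0,0,-52.4]
n=5 f=1.0 travel=[-0.0005, -0.0386, 0.001] x5 dr=[0,0,-13.1]
cmd [475.8  34.9 130.   92. ]
```

Call:
arm_command:
  fingers: [1,1,1,1,1,1,1,1]
  travel:
    - [-0.1233,-0.093,0]
    - [-0.1233,-0.093,0]
    - [-0.1233,-0.093,0]
    - [-0.1233,-0.093,0]
    - [-0.1233,-0.093,0]
    - [-0.1233,-0.093,0]
    - [-0.1233,-0.093,0]
    - [-0.1233,-0.093,0]
  dr:
    - [0,0,-52.4]
    - [0,0,-52.4]
    - [0,0,-52.4]
    - [0,0,-52.4]
    - [0,0,-52.4]
    - [0,0,-52.4]
    - [0,0,-52.4]
    - [0,0,-52.4]

```text
time: 35.02
tool_pos: [0.5099, 0.0284, 0.1282]
tool_rot: [-3.139, 0.0, 1.383]
contact_force: [-0.2, 0.6, -0.9]
opening: 0.0318
grip_force: 40.0
```

Call:
arm_command:
  fingers: [1,1,1,1,1,1]
  travel:
    - [-0.0005,-0.0386,0]
    - [-0.0005,-0.0386,0]
    - [-0.0005,-0.0386,0]
    - [-0.0005,-0.0386,0]
    - [-0.0005,-0.0386,0]
    - [-0.0005,-0.0386,0]
  dr:
    - [0,0,-13.1]
    - [0,0,-13.1]
    - [0,0,-13.1]
    - [0,0,-13.1]
    - [0,0,-13.1]
    - [0,0,-13.1]

```text
time: 35.52
tool_pos: [0.474, 0.035, 0.1295]
tool_rot: [3.141, -0.0, 1.602]
contact_force: [-0.4, -0.7, -2.1]
opening: 0.0314
grip_force: 40.0
```

```bash
python3 -c "
from h import *
c=look(20.5)
check(c,44)"; FINE=1 python3 plan.py "475.8 35.1 29 91.95 1 3"
```

```text
[0.474  0.035  0.1295] [179.96  -0.    91.82] 0.0314
('n', 5267, 'z', np.float64(-20.3), 'front x', array([36.4, 36.5, 36.3, 36.4, 36.5]), 'y', np.float64(-17.4), np.float64(14.8))
pallet [475.7   -2.59 -88.04] -46.732983
z 44 along 90.3 across -0.1 turn 89.9 (31.7, 7.6, (np.int64(250), np.int64(331)))
z 44 along -112.4 across -0.8 turn 0.0 (71.5, 32.1, (np.int64(249), np.int64(96)))
n=6 f=1.0 travel=[0.0, 0.0019, 0.1005] x6 dr=[0,0,-0.1]
cmd [475.8  35.1  29.   91.9]
```

Call:
arm_command:
  fingers: [1,1,1,1,1,1,1,1]
  travel:
    - [-0.0003,0.0018,0.03]
    - [-0.0003,0.0018,0.06]
    - [-0.0003,0.0018,0.078]
    - [-0.0003,0.0018,0.078]
    - [-0.0003,0.0018,0.078]
    - [-0.0003,0.0018,0.088]
    - [-0.0003,0.0018,0.098]
    - [-0.0003,0.0018,0.1]
  dr:
    - [0,0,-0.1]
    - [0,0,-0.1]
    - [0,0,-0.1]
    - [0,0,-0.1]
    - [0,0,-0.1]
    - [0,0,-0.1]
    - [0,0,-0.1]
    - [0,0,-0.1]

```text
time: 36.23
tool_pos: [0.4757, 0.0349, 0.0301]
tool_rot: [3.14, 0.0, 1.606]
contact_force: [-0.4, 0.3, -1.8]
opening: 0.0316
grip_force: 40.0
```

Call:
arm_command:
  fingers: [1,1,1,1,1]
  travel:
    - [0,0,0.001]
    - [0,0,0.002]
    - [0,0,0.003]
    - [0,0,0.0035]
    - [0,0,0.0035]
  dr:
    - [0,0,0]
    - [0,0,0]
    - [0,0,0]
    - [0,0,0]
    - [0,0,0]

```text
time: 36.65
tool_pos: [0.4752, 0.035, 0.0264]
tool_rot: [3.141, -0.0, 1.606]
contact_force: [0.4, 0.2, -1.3]
opening: 0.0313
grip_force: 40.0
```

Call:
arm_command:
  fingers: [1,1,1,1]
  travel:
    - [0,0.0005,0.001]
    - [0,0.0005,0.0018]
    - [0,0.0005,0.002]
    - [0,0.0005,0.002]
  dr:
    - [0,0,0]
    - [0,0,0]
    - [0,0,0]
    - [0,0,0]

```text
time: 36.98
tool_pos: [0.4757, 0.035, 0.0245]
tool_rot: [3.141, -0.0, 1.607]
contact_force: [-0.7, 0.4, 3.9]
opening: 0.0319
grip_force: 40.0
```

Call:
arm_command:
  fingers: [-0.3,-0.3,-0.3,-0.3,-0.3,-0.3,-0.3,-0.3]
  travel:
    - [0,0,0]
    - [0,0,0]
    - [0,0,0]
    - [0,0,0]
    - [0,0,0]
    - [0,0,-0.02]
    - [0,0,-0.06]
    - [0,0,-0.09]
  dr:
    - [0,0,0]
    - [0,0,0]
    - [0,0,0]
    - [0,0,0]
    - [0,0,0]
    - [0,0,0]
    - [0,0,0]
    - [0,0,0]

```text
time: 37.65
tool_pos: [0.4752, 0.035, 0.1154]
tool_rot: [-3.141, -0.0, 1.606]
contact_force: [2.1, -0.5, -0.1]
opening: 0.0592
grip_force: 0.0
```

```bash
FINE=1 python3 plan.py "470 -60 250 91.95 -0.3 3"
```

```text
n=7 f=-0.3 travel=[-0.0948, -0.0085, -0.1346] x7 dr=[0,0,0.1]
cmd [470.  -60.  250.   91.9]
```

Call:
arm_command:
  fingers: [-0.3,-0.3,-0.3,-0.3,-0.3,-0.3,-0.3,-0.3]
  travel:
    - [-0.0948,0,-0.134]
    - [-0.0948,0,-0.134]
    - [-0.0948,0,-0.134]
    - [-0.0948,0,-0.134]
    - [-0.0948,0,-0.134]
    - [-0.0948,0,-0.134]
    - [-0.0948,0,-0.134]
    - [-0.0948,0,-0.134]
  dr:
    - [0,0,0]
    - [0,0,0]
    - [0,0,0]
    - [0,0,0]
    - [0,0,0]
    - [0,0,0]
    - [0,0,0]
    - [0,0,0]

```text
time: 38.32
tool_pos: [0.4779, -0.0589, 0.2465]
tool_rot: [-3.139, -0.001, 1.607]
contact_force: [0.2, 0.2, 0.1]
opening: 0.0595
grip_force: 0.0
```

```bash
python3 - <<'E'
from h import *
c=snap("wrist","w11"); np.savez("pics/w11.npz",**c); check(c,44)
t=snap("top")
b,g,r=[t["color"][...,i].astype(int) for i in range(3)]
m=(b>r+10); m[:215]=0;m[295:]=0;m[:,:110]=0;m[:,220:]=0; print("gauge",rect(t,m,.019))
E
FINE=1 python3 plan.py "624.9 127.6 90 7.7 -0.3 3"
```

```text
pallet [475.22   6.64 -88.1 ] -34.43595
z 44 along 121.1 across 0.3 turn 0.6 (71.9, 31.6, (np.int64(249), np.int64(211)))
z 44 along 46.8 across 0.4 turn -0.4 (72.2, 31.8, (np.int64(250), np.int64(146)))
z 44 along -28.6 across -0.1 turn 0.2 (70.4, 32.0, (np.int64(250), np.int64(76)))
z 44 along -84.1 across -0.7 turn -0.5 (33.6, 31.6, (np.int64(249), np.int64(18)))
gauge [(369.6, 284.2, 19.8, 52.0, 19.6, (np.int64(147), np.int64(252)))]
n=8 f=-0.3 travel=[0.1206, 0.1023, 0.1045] x8 dr=[0,0,56.3]
n=7 f=-0.3 travel=[0.0761, -0.0218, 0.0522] x7 dr=[0,0,28.1]
cmd [625.  127.6  90.    7.7]
```

Bottom course is good: along −112.4, −38, 37.4, ~112.5, and across under 1 mm. The gauge has been knocked about 40 mm aside, to (369.6,284.2) in the top camera, so I'll put it back after the next shoe. Now shoe A.

Call:
arm_command:
  fingers: [-0.3,-0.3,-0.3,-0.3,-0.3,-0.3,-0.3,-0.3]
  travel:
    - [0.1206,0.1023,0.1]
    - [0.1206,0.1023,0.1]
    - [0.1206,0.1023,0.1]
    - [0.1206,0.1023,0.1]
    - [0.1206,0.1023,0.1]
    - [0.1206,0.1023,0.1]
    - [0.1206,0.1023,0.1]
    - [0.1206,0.1023,0.1]
  dr:
    - [0,0,56.3]
    - [0,0,56.3]
    - [0,0,56.3]
    - [0,0,56.3]
    - [0,0,56.3]
    - [0,0,56.3]
    - [0,0,56.3]
    - [0,0,56.3]

```text
time: 39.08
tool_pos: [0.576, 0.0658, 0.1462]
tool_rot: [-3.14, 0.003, 0.62]
contact_force: [0.6, -1.1, 0.4]
opening: 0.0599
grip_force: 0.0
```

Call:
arm_command:
  fingers: [-0.3,-0.3,-0.3,-0.3,-0.3,-0.3,-0.3,-0.3]
  travel:
    - [0.0761,-0.0218,0.052]
    - [0.0761,-0.0218,0.052]
    - [0.0761,-0.0218,0.052]
    - [0.0761,-0.0218,0.052]
    - [0.0761,-0.0218,0.052]
    - [0.0761,-0.0218,0.052]
    - [0.0761,-0.0218,0.052]
    - [0.0761,-0.0218,0.052]
  dr:
    - [0,0,28.1]
    - [0,0,28.1]
    - [0,0,28.1]
    - [0,0,28.1]
    - [0,0,28.1]
    - [0,0,28.1]
    - [0,0,28.1]
    - [0,0,28.1]

```text
time: 39.75
tool_pos: [0.6257, 0.1263, 0.0965]
tool_rot: [-3.142, -0.0, 0.135]
contact_force: [-0.1, -0.9, -0.4]
opening: 0.0597
grip_force: 0.0
```

```bash
FINE=1 python3 plan.py "624.9 127.6 12.5 7.7 -0.3 3"
```

```text
n=6 f=-0.3 travel=[-0.0006, -0.0014, 0.084] x6 dr=[0,0,0.1]
cmd [624.9 127.6  12.5   7.7]
```

Call:
arm_command:
  fingers: [-0.3,-0.3,-0.3,-0.3,-0.3,-0.3,-0.3]
  travel:
    - [-0.0006,-0.0014,0.025]
    - [-0.0006,-0.0014,0.05]
    - [-0.0006,-0.0014,0.07]
    - [-0.0006,-0.0014,0.08]
    - [-0.0006,-0.0014,0.0838]
    - [-0.0006,-0.0014,0.0838]
    - [-0.0006,-0.0014,0.0838]
  dr:
    - [0,0,0.1]
    - [0,0,0.1]
    - [0,0,0.1]
    - [0,0,0.1]
    - [0,0,0.1]
    - [0,0,0.1]
    - [0,0,0.1]

```text
time: 40.33
tool_pos: [0.6259, 0.1278, 0.0135]
tool_rot: [3.142, -0.002, 0.132]
contact_force: [0.3, 0.3, 0.0]
opening: 0.0595
grip_force: 0.0
```

Call:
arm_command:
  fingers: [1,1,1,1,1,1,1,1]
  travel:
    - [0,0,0]
    - [0,0,0]
    - [0,0,0]
    - [0,0,0]
    - [0,0,0]
    - [0,0,0]
    - [0,0,0]
    - [0,0,0]
  dr:
    - [0,0,0]
    - [0,0,0]
    - [0,0,0]
    - [0,0,0]
    - [0,0,0]
    - [0,0,0]
    - [0,0,0]
    - [0,0,0]

```text
time: 41.0
tool_pos: [0.6252, 0.1279, 0.0127]
tool_rot: [-3.142, -0.001, 0.132]
contact_force: [-0.3, -0.1, 5.7]
opening: 0.0313
grip_force: 40.0
```

Call:
arm_command:
  fingers: [1,1,1,1,1,1]
  travel:
    - [0,0,-0.02]
    - [0,0,-0.06]
    - [0,0,-0.1]
    - [0,0,-0.13]
    - [0,0,-0.14]
    - [0,0,-0.14]
  dr:
    - [0,0,0]
    - [0,0,0]
    - [0,0,0]
    - [0,0,0]
    - [0,0,0]
    - [0,0,0]

```text
time: 41.5
tool_pos: [0.6264, 0.128, 0.1551]
tool_rot: [3.141, -0.006, 0.132]
contact_force: [0.3, 0.7, -1.5]
opening: 0.0317
grip_force: 40.0
```

```bash
FINE=1 python3 plan.py "474.6 72 150 91.95 1 3"
```

```text
n=8 f=1.0 travel=[-0.1052, 0.0237, 0.0034] x8 dr=[0,0,-56.3]
n=7 f=1.0 travel=[-0.0391, -0.0372, 0.0017] x7 dr=[0,0,-28.1]
cmd [474.6  72.  150.   91.9]
```

Call:
arm_command:
  fingers: [1,1,1,1,1,1,1,1]
  travel:
    - [-0.1052,0.0237,0]
    - [-0.1052,0.0237,0]
    - [-0.1052,0.0237,0]
    - [-0.1052,0.0237,0]
    - [-0.1052,0.0237,0]
    - [-0.1052,0.0237,0]
    - [-0.1052,0.0237,0]
    - [-0.1052,0.0237,0]
  dr:
    - [0,0,-56.3]
    - [0,0,-56.3]
    - [0,0,-56.3]
    - [0,0,-56.3]
    - [0,0,-56.3]
    - [0,0,-56.3]
    - [0,0,-56.3]
    - [0,0,-56.3]

```text
time: 42.17
tool_pos: [0.5222, 0.0904, 0.1494]
tool_rot: [-3.137, 0.002, 1.12]
contact_force: [0.7, 0.7, -1.5]
opening: 0.0317
grip_force: 40.0
```

Call:
arm_command:
  fingers: [1,1,1,1,1,1,1,1]
  travel:
    - [-0.0391,-0.0372,0]
    - [-0.0391,-0.0372,0]
    - [-0.0391,-0.0372,0]
    - [-0.0391,-0.0372,0]
    - [-0.0391,-0.0372,0]
    - [-0.0391,-0.0372,0]
    - [-0.0391,-0.0372,0]
    - [-0.0391,-0.0372,0]
  dr:
    - [0,0,-28.1]
    - [0,0,-28.1]
    - [0,0,-28.1]
    - [0,0,-28.1]
    - [0,0,-28.1]
    - [0,0,-28.1]
    - [0,0,-28.1]
    - [0,0,-28.1]

```text
time: 42.83
tool_pos: [0.4729, 0.0719, 0.1515]
tool_rot: [-3.14, -0.0, 1.602]
contact_force: [-0.3, -0.5, -1.8]
opening: 0.0317
grip_force: 40.0
```

```bash
python3 -c "
from h import *
c=look(20)
check(c,44,pal=PAL)"; FINE=1 python3 plan.py "474.6 72.2 65 91.95 1 3"
```

```text
[0.4729 0.0719 0.1515] [-1.7992e+02 -1.0000e-02  9.1820e+01] 0.0317
('n', 5274, 'z', np.float64(-20.1), 'front x', array([36.3, 36.3, 36.4, 36.6, 36.5]), 'y', np.float64(-17.4), np.float64(14.7))
pallet [475.8   -2.8  -88.08] 0
z 44 along 71.8 across -0.1 turn -89.9 (30.7, 8.3, (np.int64(250), np.int64(331)))
z 44 along -117.7 across -0.9 turn -0.0 (60.9, 32.1, (np.int64(249), np.int64(137)))
n=6 f=1.0 travel=[0.0003, 0.0016, 0.0867] x6 dr=[0,0,-0.1]
cmd [474.6  72.2  65.   91.9]
```

Call:
arm_command:
  fingers: [1,1,1,1,1,1,1,1]
  travel:
    - [0.0002,0.0014,0.03]
    - [0.0002,0.0014,0.06]
    - [0.0002,0.0014,0.08]
    - [0.0002,0.0014,0.086]
    - [0.0002,0.0014,0.086]
    - [0.0002,0.0014,0.086]
    - [0.0002,0.0014,0.089]
    - [0.0002,0.0014,0.091]
  dr:
    - [0,0,-0.1]
    - [0,0,-0.1]
    - [0,0,-0.1]
    - [0,0,-0.1]
    - [0,0,-0.1]
    - [0,0,-0.1]
    - [0,0,-0.1]
    - [0,0,-0.1]

```text
time: 43.55
tool_pos: [0.4756, 0.0721, 0.0624]
tool_rot: [3.139, 0.0, 1.606]
contact_force: [-0.4, -0.3, -1.6]
opening: 0.0317
grip_force: 40.0
```

Call:
arm_command:
  fingers: [1,1,1]
  travel:
    - [0,0,0]
    - [0,0,0]
    - [0,0,0]
  dr:
    - [0,0,0]
    - [0,0,0]
    - [0,0,0]

```text
time: 43.8
tool_pos: [0.4748, 0.0721, 0.0617]
tool_rot: [3.141, -0.0, 1.606]
contact_force: [0.6, 0.2, -1.9]
opening: 0.0321
grip_force: 40.0
```

Call:
arm_command:
  fingers: [1,1,1,1,1,1,1]
  travel:
    - [0,0,0.0015]
    - [0,0,0.003]
    - [0,0,0.004]
    - [0,0,0.0048]
    - [0,0,0.005]
    - [0,0,0.005]
    - [0,0,0.005]
  dr:
    - [0,0,0]
    - [0,0,0]
    - [0,0,0]
    - [0,0,0]
    - [0,0,0]
    - [0,0,0]
    - [0,0,0]

```text
time: 44.38
tool_pos: [0.4745, 0.0721, 0.0567]
tool_rot: [3.142, -0.0, 1.607]
contact_force: [-2.8, -0.6, 5.8]
opening: 0.0315
grip_force: 40.0
```

Call:
arm_command:
  fingers: [-0.3,-0.3,-0.3,-0.3,-0.3,-0.3,-0.3,-0.3]
  travel:
    - [0,0,0]
    - [0,0,0]
    - [0,0,0]
    - [0,0,0]
    - [0,0,0]
    - [0,0,-0.02]
    - [0,0,-0.06]
    - [0,0,-0.09]
  dr:
    - [0,0,0]
    - [0,0,0]
    - [0,0,0]
    - [0,0,0]
    - [0,0,0]
    - [0,0,0]
    - [0,0,0]
    - [0,0,0]

```text
time: 45.05
tool_pos: [0.4744, 0.0721, 0.1477]
tool_rot: [-3.141, -0.0, 1.606]
contact_force: [1.8, 0.3, 0.7]
opening: 0.0594
grip_force: 0.0
```

```bash
FINE=1 python3 plan.py "350 220 230 17.3 -0.3 3"
```

```text
n=8 f=-0.3 travel=[0.1107, -0.0866, -0.0599] x8 dr=[0,0,54.4]
n=6 f=-0.3 travel=[-0.0022, -0.0527, -0.0224] x6 dr=[0,0,20.3]
cmd [350.  220.  230.   17.3]
```

Call:
arm_command:
  fingers: [-0.3,-0.3,-0.3,-0.3,-0.3,-0.3,-0.3,-0.3]
  travel:
    - [0.11,-0.0866,-0.06]
    - [0.11,-0.0866,-0.06]
    - [0.11,-0.0866,-0.06]
    - [0.11,-0.0866,-0.06]
    - [0.11,-0.0866,-0.06]
    - [0.11,-0.0866,-0.06]
    - [0.11,-0.0866,-0.06]
    - [0.11,-0.0866,-0.06]
  dr:
    - [0,0,54.4]
    - [0,0,54.4]
    - [0,0,54.4]
    - [0,0,54.4]
    - [0,0,54.4]
    - [0,0,54.4]
    - [0,0,54.4]
    - [0,0,54.4]

```text
time: 45.72
tool_pos: [0.3839, 0.1792, 0.2065]
tool_rot: [3.141, -0.001, 0.652]
contact_force: [-0.4, 0.4, -0.6]
opening: 0.0597
grip_force: 0.0
```

Call:
arm_command:
  fingers: [-0.3,-0.3,-0.3,-0.3,-0.3,-0.3,-0.3,-0.3]
  travel:
    - [-0.002,-0.0527,-0.02]
    - [-0.002,-0.0527,-0.02]
    - [-0.002,-0.0527,-0.02]
    - [-0.002,-0.0527,-0.02]
    - [-0.002,-0.0527,-0.02]
    - [-0.002,-0.0527,-0.02]
    - [-0.002,-0.0527,-0.02]
    - [-0.002,-0.0527,-0.02]
  dr:
    - [0,0,20.3]
    - [0,0,20.3]
    - [0,0,20.3]
    - [0,0,20.3]
    - [0,0,20.3]
    - [0,0,20.3]
    - [0,0,20.3]
    - [0,0,20.3]

```text
time: 46.38
tool_pos: [0.3505, 0.2191, 0.226]
tool_rot: [-3.142, 0.001, 0.303]
contact_force: [-0.8, 0.4, 0.5]
opening: 0.0596
grip_force: 0.0
```

```bash
python3 - <<'E'
from h import *
s=observe(); print(s["tool_pos"],np.degrees(s["tool_rot"]))
c=snap("wrist","w12"); np.savez("pics/w12.npz",**c); P=cloud(c)*1000
m=(P[...,2]>12)&(P[...,2]<24)&(P[...,0]<430)&(P[...,1]>200); m[235:]=0; m=cv2.morphologyEx(m.astype(np.uint8),cv2.MORPH_OPEN,np.ones((3,3))); print("gauge",rect(c,m,.017),np.median(P[m>0][:,2]))
E
```

```text
[0.35051052 0.2190915  0.22604171] [-1.79999977e+02  3.01007229e-02  1.73890257e+01]
gauge [(367.0, 282.7, 19.1, 54.8, 22.9, (np.int64(198), np.int64(130)))] 19.802698694687688
```

View pics/w12.png

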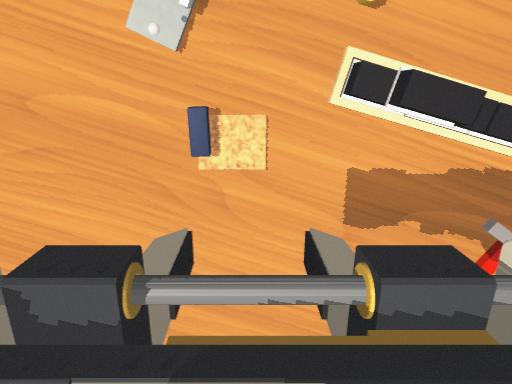

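The gauge now overhangs the pad's left edge (px (199,131); pad cols 199–267, rows 115–169). Measure the pad centre from its edges and regrip the gauge.

```bash
python3 - <<'E'
from h import *
c=dict(np.load("pics/w12.npz")); hh=cv2.medianBlur(c["hsv"],5); P=cloud(c)*1000
m=(hh[...,1]<152)&(hh[...,2]>120); m[:100]=0;m[185:]=0;m[:,:190]=0;m[:,285:]=0
m|=False
b,g,r=[c["color"][...,i].astype(int) for i in range(3)]
m[:,:]|=False
m=cv2.morphologyEx(m.astype(np.uint8),cv2.MORPH_OPEN,np.ones((3,3)));m=cv2.morphologyEx(m,cv2.MORPH_CLOSE,np.ones((7,7)))
ys,xs=np.nonzero(m); 
print("rows",[ (np.nonzero(m[:,u])[0].min(),np.nonzero(m[:,u])[0].max()) for u in(225,240,255)],"right cols",[np.nonzero(m[v])[0].max() for v in(125,140,155,163)],"left bottom",[np.nonzero(m[v])[0].min() for v in(160,163,166)])
s=observe()
def T(uv): return tool_fr(unproj(c,uv,.003)[0]*1000,s)
top=np.mean([np.nonzero(m[:,u])[0].min() for u in range(220,260)])-.5; bot=np.mean([np.nonzero(m[:,u])[0].max() for u in range(220,260)])+.5; rt=np.mean([np.nonzero(m[v])[0].max() for v in range(120,165)])+.5
print(top,bot,rt,T((240,top)),T((240,bot)),T((rt,140)))
x=(T((240,top))[0]+T((240,bot))[0])/2; y=T((rt,140))[1]-40
R=Ro.from_euler("xyz",s["tool_rot"]); print("pad centre cam frame",(R.apply([x/1000,y/1000,0])+s["tool_pos"])[:2]*1000)
E
FINE=1 python3 plan.py "368.3 283.1 60 19.1 -0.3 3"
```

```text
rows [(np.int64(115), np.int64(168)), (np.int64(115), np.int64(169)), (np.int64(115), np.int64(169))] right cols [np.int64(265), np.int64(265), np.int64(265), np.int64(265)] left bottom [np.int64(198), np.int64(198), np.int64(198)]
114.5 169.05 265.5 [ 53.  -10.  223.1] [-11.1 -10.4 223.1] [ 23.8  19.7 223.1]
pad centre cam frame [364.4449347  244.75078754]
n=8 f=-0.3 travel=[0.0361, -0.0557, 0.1661] x8 dr=[0,0,-1.7]
cmd [368.3 283.1  60.   19.1]
```

Call:
arm_command:
  fingers: [-0.3,-0.3,-0.3,-0.3,-0.3,-0.3,-0.3,-0.3]
  travel:
    - [0.0361,-0.0557,0.166]
    - [0.0361,-0.0557,0.166]
    - [0.0361,-0.0557,0.166]
    - [0.0361,-0.0557,0.166]
    - [0.0361,-0.0557,0.166]
    - [0.0361,-0.0557,0.166]
    - [0.0361,-0.0557,0.166]
    - [0.0361,-0.0557,0.166]
  dr:
    - [0,0,-1.7]
    - [0,0,-1.7]
    - [0,0,-1.7]
    - [0,0,-1.7]
    - [0,0,-1.7]
    - [0,0,-1.7]
    - [0,0,-1.7]
    - [0,0,-1.7]

```text
time: 47.1
tool_pos: [0.3689, 0.2834, 0.0614]
tool_rot: [-3.141, -0.002, 0.332]
contact_force: [1.1, -0.5, 0.6]
opening: 0.0597
grip_force: 0.0
```

Call:
arm_command:
  fingers: [-0.3,-0.3,-0.3,-0.3,-0.3,-0.3]
  travel:
    - [0,0,0.015]
    - [0,0,0.035]
    - [0,0,0.048]
    - [0,0,0.052]
    - [0,0,0.052]
    - [0,0,0.052]
  dr:
    - [0,0,0]
    - [0,0,0]
    - [0,0,0]
    - [0,0,0]
    - [0,0,0]
    - [0,0,0]

```text
time: 47.6
tool_pos: [0.3691, 0.2836, 0.0096]
tool_rot: [-3.141, -0.002, 0.332]
contact_force: [0.1, 0.5, -0.5]
opening: 0.0599
grip_force: 0.0
```

Call:
arm_command:
  fingers: [1,1,1,1,1,1,1,1]
  travel:
    - [0,0,0]
    - [0,0,0]
    - [0,0,0]
    - [0,0,0]
    - [0,0,0]
    - [0,0,0]
    - [0,0,0]
    - [0,0,0]
  dr:
    - [0,0,0]
    - [0,0,0]
    - [0,0,0]
    - [0,0,0]
    - [0,0,0]
    - [0,0,0]
    - [0,0,0]
    - [0,0,0]
  squeeze: 20

```text
time: 48.27
tool_pos: [0.3682, 0.2834, 0.0084]
tool_rot: [-3.142, -0.0, 0.332]
contact_force: [-0.2, -0.2, 1.5]
opening: 0.0217
grip_force: 20.0
```

```bash
FINE=1 python3 plan.py "_ _ 30 _ 1 2 15; 365.7 245.1 30 17.3 1 4 10"
```

```text
n=4 f=1.0 travel=[[0.0, 0.0, -0.0108], [0.0, 0.0, -0.0216], [0.0, 0.0, -0.0216], [0.0, 0.0, -0.0216]] dr=[0,0,-0.0]
n=8 f=1.0 travel=[[-0.0037, 0.0088, 0.0], [-0.0074, 0.0177, 0.0], [-0.0112, 0.0266, 0.0], [-0.0149, 0.0354, 0.0], [-0.0149, 0.0354, 0.0], [-0.0149, 0.0354, 0.0], [-0.0149, 0.0354, 0.0], [-0.0149, 0.0354, 0.0]] dr=[0,0,1.7]
cmd [365.7 245.1  30.   17.3]
```

Call:
arm_command:
  fingers: [1,1,1,1]
  travel:
    - [0,0,-0.01]
    - [0,0,-0.0215]
    - [0,0,-0.0215]
    - [0,0,-0.0215]
  dr:
    - [0,0,0]
    - [0,0,0]
    - [0,0,0]
    - [0,0,0]

```text
time: 48.6
tool_pos: [0.3684, 0.2835, 0.0299]
tool_rot: [-3.141, -0.001, 0.332]
contact_force: [0.1, 0.7, -1.6]
opening: 0.0214
grip_force: 20.0
```

Call:
arm_command:
  fingers: [1,1,1,1,1,1,1,1]
  travel:
    - [-0.0037,0.0088,0]
    - [-0.0074,0.0177,0]
    - [-0.0112,0.0266,0]
    - [-0.0149,0.0354,0]
    - [-0.0149,0.0354,0]
    - [-0.0149,0.0354,0]
    - [-0.0149,0.0354,0]
    - [-0.0149,0.0354,0]
  dr:
    - [0,0,1.7]
    - [0,0,1.7]
    - [0,0,1.7]
    - [0,0,1.7]
    - [0,0,1.7]
    - [0,0,1.7]
    - [0,0,1.7]
    - [0,0,1.7]

```text
time: 49.27
tool_pos: [0.3659, 0.2453, 0.0299]
tool_rot: [-3.141, -0.001, 0.303]
contact_force: [0.6, -0.3, -2.0]
opening: 0.0218
grip_force: 20.0
```

```bash
FINE=1 python3 plan.py "365.7 245.1 8.8 17.3 1 3 7"; python3 -c "
from h import *
s=observe();c=snap('wrist');P=cloud(c);T=Ro.from_euler('xyz',s['tool_rot']).inv().apply((P-s['tool_pos']).reshape(-1,3)).reshape(P.shape)*1000
m=(abs(T[...,2]+11.5)<4)&(abs(T[...,1])<14)&(T[...,0]>5)&(T[...,0]<50);Q=T[m];print(len(Q),np.percentile(Q[:,0],99.5),Q[:,1].min(),Q[:,1].max())"
```

```text
n=6 f=1.0 travel=[[-0.0001, 0.0, 0.007], [-0.0002, 0.0001, 0.0141], [-0.0003, 0.0001, 0.0211], [-0.0003, 0.0001, 0.0211], [-0.0003, 0.0001, 0.0211], [-0.0003, 0.0001, 0.0211]] dr=[0,0,0.0]
cmd [365.7 245.1   8.8  17.3]
2001 26.9030784984135 -13.829629142208429 13.970722369479901
```

Call:
arm_command:
  fingers: [1,1,1,1,1,1]
  travel:
    - [0,0,0.007]
    - [0,0,0.014]
    - [0,0,0.019]
    - [0,0,0.0212]
    - [0,0,0.0212]
    - [0,0,0.0212]
  dr:
    - [0,0,0]
    - [0,0,0]
    - [0,0,0]
    - [0,0,0]
    - [0,0,0]
    - [0,0,0]

```text
time: 49.82
tool_pos: [0.3655, 0.2451, 0.0082]
tool_rot: [3.142, 0.0, 0.303]
contact_force: [0.2, 0.5, -2.3]
opening: 0.0218
grip_force: 20.0
```

Call:
arm_command:
  fingers: [-0.3,-0.3,-0.3,-0.3,-0.3,-0.3,-0.3,-0.3]
  travel:
    - [0,0,0]
    - [0,0,0]
    - [0,0,0]
    - [0,0,0]
    - [0,0,0]
    - [0,0,0]
    - [0,0,-0.03]
    - [0,0,-0.07]
  dr:
    - [0,0,0]
    - [0,0,0]
    - [0,0,0]
    - [0,0,0]
    - [0,0,0]
    - [0,0,0]
    - [0,0,0]
    - [0,0,0]

```text
time: 50.48
tool_pos: [0.3635, 0.244, 0.077]
tool_rot: [3.141, 0.007, 0.302]
contact_force: [0.2, 0.4, -0.3]
opening: 0.0594
grip_force: 0.0
```

Call:
arm_command:
  fingers: [-0.3,-0.3,-0.3,-0.3,-0.3,-0.3,-0.3]
  travel:
    - [0,0,-0.14]
    - [-0.015,0.03,-0.14]
    - [-0.015,0.03,-0.14]
    - [-0.015,0.03,-0.14]
    - [-0.015,0.03,-0.14]
    - [-0.015,0.03,-0.14]
    - [-0.015,0.03,-0.14]
  dr:
    - [0,0,0]
    - [0,0,0]
    - [0,0,0]
    - [0,0,0]
    - [0,0,0]
    - [0,0,0]
    - [0,0,0]

```text
time: 51.07
tool_pos: [0.3597, 0.2118, 0.2176]
tool_rot: [-3.141, 0.001, 0.303]
contact_force: [-0.1, -0.2, -0.3]
opening: 0.0596
grip_force: 0.0
```

```bash
cat > g.py <<'E'
from h import *
s=observe(); print(s["tool_pos"],np.degrees(s["tool_rot"]))
c=snap("wrist","w13"); P=cloud(c)*1000
m=(P[...,2]>12)&(P[...,2]<24)&(P[...,0]<430)&(P[...,1]>200); m[235:]=0; m=cv2.morphologyEx(m.astype(np.uint8),cv2.MORPH_OPEN,np.ones((3,3))); print("gauge",rect(c,m,.019),np.median(P[m>0][:,2]))
hh=cv2.medianBlur(c["hsv"],5); k=((hh[...,1]<152)&(hh[...,2]>120))|(m>0)
k=cv2.morphologyEx(k.astype(np.uint8),cv2.MORPH_OPEN,np.ones((5,5)));k=cv2.morphologyEx(k,cv2.MORPH_CLOSE,np.ones((7,7))); k[240:]=0
print("pad",[r for r in rect(c,k,.003) if abs(r[3]-80)<12 and abs(r[4]-64)<12])
E
python3 g.py; FINE=1 python3 plan.py "618.3 -241.2 170 -22.7 -0.3 0; _ _ 50 _ -0.3 3"
```

```text
[0.35971088 0.21184383 0.21763254] [-1.79992525e+02  8.52545323e-02  1.73359295e+01]
gauge [(364.8, 245.1, 17.3, 54.7, 21.8, (np.int64(221), np.int64(150)))] 19.856610605777604
pad [(364.1, 245.0, -72.7, 80.1, 63.9, (np.int64(222), np.int64(147)))]
n=8 f=-0.3 travel=[0.0689, 0.3136, 0.029] x8 dr=[0,0,24.6]
n=5 f=-0.3 travel=[0.1207, 0.1603, 0.0182] x5 dr=[0,0,15.5]
n=6 f=-0.3 travel=[0.0, 0.0, 0.12] x6 dr=[0,0,-0.0]
cmd [ 618.3 -241.2   50.   -22.7]
```

Gauge is back within 1 mm of the pad centre. Now shoe D.

Call:
arm_command:
  fingers: [-0.3,-0.3,-0.3,-0.3,-0.3,-0.3,-0.3,-0.3]
  travel:
    - [0.0689,0.3136,0.029]
    - [0.0689,0.3136,0.029]
    - [0.0689,0.3136,0.029]
    - [0.0689,0.3136,0.029]
    - [0.0689,0.3136,0.029]
    - [0.0689,0.3136,0.029]
    - [0.0689,0.3136,0.029]
    - [0.0689,0.3136,0.029]
  dr:
    - [0,0,24.6]
    - [0,0,24.6]
    - [0,0,24.6]
    - [0,0,24.6]
    - [0,0,24.6]
    - [0,0,24.6]
    - [0,0,24.6]
    - [0,0,24.6]

```text
time: 51.78
tool_pos: [0.5201, -0.0695, 0.1871]
tool_rot: [-3.141, 0.003, -0.128]
contact_force: [-0.1, -0.3, 0.5]
opening: 0.0596
grip_force: 0.0
```

Call:
arm_command:
  fingers: [-0.3,-0.3,-0.3,-0.3,-0.3,-0.3,-0.3,-0.3]
  travel:
    - [0.1207,0.1603,0.018]
    - [0.1207,0.1603,0.018]
    - [0.1207,0.1603,0.018]
    - [0.1207,0.1603,0.018]
    - [0.1207,0.1603,0.018]
    - [0.1207,0.1603,0.018]
    - [0.1207,0.1603,0.018]
    - [0.1207,0.1603,0.018]
  dr:
    - [0,0,15.5]
    - [0,0,15.5]
    - [0,0,15.5]
    - [0,0,15.5]
    - [0,0,15.5]
    - [0,0,15.5]
    - [0,0,15.5]
    - [0,0,15.5]

```text
time: 52.45
tool_pos: [0.6184, -0.2402, 0.1692]
tool_rot: [-3.141, 0.004, -0.397]
contact_force: [-0.7, 1.4, 0.3]
opening: 0.0598
grip_force: 0.0
```

```bash
FINE=1 python3 plan.py "618.3 -241.2 45 -22.7 -0.3 3"
python3 -c "
from h import *
c=snap('wrist');P=cloud(c)*1000
m=(P[...,2]>29)&(P[...,2]<37)&(P[...,0]>540); m[232:]=0; print(rect(c,m,.032))"
```

```text
n=6 f=-0.3 travel=[0.0003, 0.001, 0.1242] x6 dr=[0,0,-0.0]
cmd [ 618.3 -241.2   45.   -22.7]
[(617.0, -242.3, -22.7, 72.0, 32.1, (np.int64(250), np.int64(176)))]
```

Call:
arm_command:
  fingers: [-0.3,-0.3,-0.3,-0.3,-0.3,-0.3,-0.3,-0.3]
  travel:
    - [0.0003,0.0015,0.04]
    - [0.0003,0.0015,0.08]
    - [0.0003,0.0015,0.11]
    - [0.0003,0.0015,0.12]
    - [0.0003,0.0015,0.12]
    - [0.0003,0.0015,0.135]
    - [0.0003,0.0015,0.15]
    - [0.0003,0.0015,0.1555]
  dr:
    - [0,0,0]
    - [0,0,0]
    - [0,0,0]
    - [0,0,0]
    - [0,0,0]
    - [0,0,0]
    - [0,0,0]
    - [0,0,0]

```text
time: 53.17
tool_pos: [0.6194, -0.2422, 0.0172]
tool_rot: [3.142, -0.002, -0.396]
contact_force: [-0.3, 0.0, -1.2]
opening: 0.0594
grip_force: 0.0
```

Call:
arm_command:
  fingers: [-0.3,-0.3]
  travel:
    - [0,0,0]
    - [0,0,0]
  dr:
    - [0,0,0]
    - [0,0,0]

```text
time: 53.33
tool_pos: [0.6197, -0.2428, 0.0179]
tool_rot: [3.141, -0.002, -0.397]
contact_force: [1.0, -0.4, 0.4]
opening: 0.0595
grip_force: 0.0
```

Call:
arm_command:
  fingers: [1,1,1,1,1,1,1,1]
  travel:
    - [0,0,0]
    - [0,0,0]
    - [0,0,0]
    - [0,0,0]
    - [0,0,0]
    - [0,0,0]
    - [0,0,0]
    - [0,0,0]
  dr:
    - [0,0,0]
    - [0,0,0]
    - [0,0,0]
    - [0,0,0]
    - [0,0,0]
    - [0,0,0]
    - [0,0,0]
    - [0,0,0]
  squeeze: 40

```text
time: 54.0
tool_pos: [0.6189, -0.2427, 0.0164]
tool_rot: [-3.142, -0.0, -0.397]
contact_force: [-0.8, -0.6, 4.2]
opening: 0.0315
grip_force: 40.0
```

```bash
FINE=1 python3 plan.py "_ _ 150 _ 1 1; 479.6 -77.6 150 91.95 1 3"
```

```text
n=5 f=1.0 travel=[0.0, 0.0, -0.1336] x5 dr=[0,0,-0.0]
n=8 f=1.0 travel=[-0.0905, -0.0463, 0.0] x8 dr=[0,0,-54.0]
n=8 f=1.0 travel=[-0.0157, -0.1004, 0.0] x8 dr=[0,0,-54.0]
n=4 f=1.0 travel=[0.009, -0.009, 0.0] x4 dr=[0,0,-6.7]
cmd [479.6 -77.6 150.   91.9]
```

Grip is at 16.4 mm above the foot bottom, so the placing height is about 60.4.

Call:
arm_command:
  fingers: [1,1,1,1,1,1]
  travel:
    - [0,0,-0.02]
    - [0,0,-0.06]
    - [0,0,-0.1]
    - [0,0,-0.13]
    - [0,0,-0.1336]
    - [0,0,-0.1336]
  dr:
    - [0,0,0]
    - [0,0,0]
    - [0,0,0]
    - [0,0,0]
    - [0,0,0]
    - [0,0,0]

```text
time: 54.5
tool_pos: [0.6197, -0.2431, 0.152]
tool_rot: [3.141, -0.005, -0.397]
contact_force: [-0.1, -0.2, -1.7]
opening: 0.0314
grip_force: 40.0
```

Call:
arm_command:
  fingers: [1,1,1,1,1,1,1,1]
  travel:
    - [-0.0905,-0.0463,0]
    - [-0.0905,-0.0463,0]
    - [-0.0905,-0.0463,0]
    - [-0.0905,-0.0463,0]
    - [-0.0905,-0.0463,0]
    - [-0.0905,-0.0463,0]
    - [-0.0905,-0.0463,0]
    - [-0.0905,-0.0463,0]
  dr:
    - [0,0,-54]
    - [0,0,-54]
    - [0,0,-54]
    - [0,0,-54]
    - [0,0,-54]
    - [0,0,-54]
    - [0,0,-54]
    - [0,0,-54]

```text
time: 55.17
tool_pos: [0.5519, -0.1643, 0.1471]
tool_rot: [-3.138, 0.003, 0.552]
contact_force: [0.4, -0.3, -0.6]
opening: 0.0316
grip_force: 40.0
```

Call:
arm_command:
  fingers: [1,1,1,1,1,1,1,1]
  travel:
    - [-0.0157,-0.1004,0]
    - [-0.0157,-0.1004,0]
    - [-0.0157,-0.1004,0]
    - [-0.0157,-0.1004,0]
    - [-0.0157,-0.1004,0]
    - [-0.0157,-0.1004,0]
    - [-0.0157,-0.1004,0]
    - [-0.0157,-0.1004,0]
  dr:
    - [0,0,-54]
    - [0,0,-54]
    - [0,0,-54]
    - [0,0,-54]
    - [0,0,-54]
    - [0,0,-54]
    - [0,0,-54]
    - [0,0,-54]

```text
time: 55.83
tool_pos: [0.4863, -0.0867, 0.1475]
tool_rot: [-3.137, -0.001, 1.494]
contact_force: [0.1, 0.2, -1.0]
opening: 0.0317
grip_force: 40.0
```

Call:
arm_command:
  fingers: [1,1,1,1,1]
  travel:
    - [0.009,-0.009,0]
    - [0.009,-0.009,0]
    - [0.009,-0.009,0]
    - [0.009,-0.009,0]
    - [0.009,-0.009,0]
  dr:
    - [0,0,-6.7]
    - [0,0,-6.7]
    - [0,0,-6.7]
    - [0,0,-6.7]
    - [0,0,-6.7]

```text
time: 56.25
tool_pos: [0.4795, -0.0777, 0.1492]
tool_rot: [-3.141, -0.0, 1.602]
contact_force: [-0.1, 0.5, -1.6]
opening: 0.0318
grip_force: 40.0
```

```bash
python3 -c "
from h import *
c=look(16.5)
check(c,76,pal=PAL)
"; FINE=1 python3 plan.py "479.6 -77.6 68 91.95 1 3"
```

```text
[ 0.4795 -0.0777  0.1492] [-1.7996e+02 -1.0000e-02  9.1810e+01] 0.0318
('n', 4929, 'z', np.float64(-16.4), 'front x', array([35.8, 35.7, 35.7, 35.9, 35.7]), 'y', np.float64(-17.4), np.float64(14.8))
pallet [475.8   -2.8  -88.08] 0
z 76 along -49.3 across -0.1 turn 89.9 (32.2, 21.4, (np.int64(248), np.int64(18)))
n=5 f=1.0 travel=[0.0001, 0.0, 0.0813] x5 dr=[0,0,-0.1]
cmd [479.6 -77.6  68.   91.9]
```

Call:
arm_command:
  fingers: [1,1,1,1,1,1,1,1]
  travel:
    - [0.0005,0,0.03]
    - [0.0005,0,0.06]
    - [0.0005,0,0.076]
    - [0.0005,0,0.08]
    - [0.0005,0,0.08]
    - [0.0005,0,0.08]
    - [0.0005,0,0.083]
    - [0.0005,0,0.085]
  dr:
    - [0,0,-0.1]
    - [0,0,-0.1]
    - [0,0,-0.1]
    - [0,0,-0.1]
    - [0,0,-0.1]
    - [0,0,-0.1]
    - [0,0,-0.1]
    - [0,0,-0.1]

```text
time: 56.97
tool_pos: [0.4804, -0.0773, 0.0657]
tool_rot: [3.139, 0.001, 1.606]
contact_force: [-0.6, 0.1, -1.1]
opening: 0.0318
grip_force: 40.0
```

Call:
arm_command:
  fingers: [1,1,1]
  travel:
    - [0,0,0]
    - [0,0,0]
    - [0,0,0]
  dr:
    - [0,0,0]
    - [0,0,0]
    - [0,0,0]

```text
time: 57.22
tool_pos: [0.4796, -0.077, 0.065]
tool_rot: [3.141, 0.0, 1.606]
contact_force: [0.2, -0.1, -1.7]
opening: 0.0315
grip_force: 40.0
```

Call:
arm_command:
  fingers: [1,1,1,1,1,1,1]
  travel:
    - [0,0,0.0015]
    - [0,0,0.003]
    - [0,0,0.004]
    - [0,0,0.0045]
    - [0,0,0.0047]
    - [0,0,0.0047]
    - [0,0,0.0047]
  dr:
    - [0,0,0]
    - [0,0,0]
    - [0,0,0]
    - [0,0,0]
    - [0,0,0]
    - [0,0,0]
    - [0,0,0]

```text
time: 57.8
tool_pos: [0.4794, -0.077, 0.0604]
tool_rot: [3.142, -0.0, 1.607]
contact_force: [-2.9, 0.8, 5.7]
opening: 0.0317
grip_force: 40.0
```

Call:
arm_command:
  fingers: [-0.3,-0.3,-0.3,-0.3,-0.3,-0.3,-0.3,-0.3]
  travel:
    - [0,0,0]
    - [0,0,0]
    - [0,0,0]
    - [0,0,0]
    - [0,0,0]
    - [0,0,-0.02]
    - [0,0,-0.06]
    - [0,0,-0.09]
  dr:
    - [0,0,0]
    - [0,0,0]
    - [0,0,0]
    - [0,0,0]
    - [0,0,0]
    - [0,0,0]
    - [0,0,0]
    - [0,0,0]

```text
time: 58.47
tool_pos: [0.4793, -0.077, 0.1514]
tool_rot: [-3.141, -0.0, 1.606]
contact_force: [1.9, -0.3, 0.6]
opening: 0.0595
grip_force: 0.0
```

```bash
FINE=1 python3 plan.py "425 0 280 0 -0.3 3"
```

```text
n=8 f=-0.3 travel=[0.0485, -0.0317, -0.0792] x8 dr=[0,0,56.6]
n=8 f=-0.3 travel=[0.0002, -0.0362, -0.0494] x8 dr=[0,0,35.4]
cmd [425.1  -0.  280.    0. ]
```

Final check view over the whole scene.

Call:
arm_command:
  fingers: [-0.3,-0.3,-0.3,-0.3,-0.3,-0.3,-0.3,-0.3]
  travel:
    - [0,0,-0.04]
    - [0.0485,-0.0317,-0.08]
    - [0.0485,-0.0317,-0.08]
    - [0.0485,-0.0317,-0.08]
    - [0.0485,-0.0317,-0.08]
    - [0.0485,-0.0317,-0.08]
    - [0.0485,-0.0317,-0.08]
    - [0.0485,-0.0317,-0.08]
  dr:
    - [0,0,0]
    - [0,0,50]
    - [0,0,50]
    - [0,0,50]
    - [0,0,50]
    - [0,0,50]
    - [0,0,50]
    - [0,0,50]

```text
time: 59.13
tool_pos: [0.4459, -0.0296, 0.23]
tool_rot: [3.142, -0.0, 0.728]
contact_force: [0.3, -0.0, -0.5]
opening: 0.0597
grip_force: 0.0
```

Call:
arm_command:
  fingers: [-0.3,-0.3,-0.3,-0.3,-0.3,-0.3,-0.3,-0.3]
  travel:
    - [0,-0.036,-0.05]
    - [0,-0.036,-0.05]
    - [0,-0.036,-0.05]
    - [0,-0.036,-0.05]
    - [0,-0.036,-0.05]
    - [0,-0.036,-0.05]
    - [0,-0.036,-0.05]
    - [0,-0.036,-0.05]
  dr:
    - [0,0,42]
    - [0,0,42]
    - [0,0,42]
    - [0,0,42]
    - [0,0,42]
    - [0,0,42]
    - [0,0,42]
    - [0,0,42]

```text
time: 59.8
tool_pos: [0.4219, -0.0029, 0.2799]
tool_rot: [-3.141, 0.0, 0.004]
contact_force: [-0.3, -0.4, -0.6]
opening: 0.0595
grip_force: 0.0
```

Call:
arm_command:
  fingers: [-0.3,-0.3,-0.3]
  travel:
    - [0,0,0]
    - [0,0,0]
    - [0,0,0]
  dr:
    - [0,0,0]
    - [0,0,0]
    - [0,0,0]

```text
time: 60.05
tool_pos: [0.4219, -0.003, 0.2799]
tool_rot: [-3.141, 0.0, 0.002]
contact_force: [1.0, 0.1, 0.0]
opening: 0.0597
grip_force: 0.0
```

```bash
python3 - <<'E'
from h import *
c=snap("wrist","w14"); np.savez("pics/w14.npz",**c)
p=check(c,76); check(c,44,pal=p); print("with PAL"); check(c,76,pal=PAL); check(c,44,pal=PAL)
t=snap("top"); b,g,r=[t["color"][...,i].astype(int) for i in range(3)]
m=(b>r+10); m[:215]=0;m[295:]=0;m[:,:110]=0;m[:,220:]=0; print("gauge",rect(t,m,.019))
t0=dict(np.load("pics/top0.npz"))
d=cv2.absdiff(t["color"],t0["color"]).max(2)
print("worn strip / bushing / gauge diffs",d[95:122,155:330].mean(),d[178:190,188:200].mean(),d[178:190,298:310].mean(),d[250:297,280:318].mean())
E
```

```text
pallet [474.65  11.88 -88.08] -40.326283
z 76 along -60.0 across 0.2 turn 0.2 (72.5, 32.1, (np.int64(180), np.int64(117)))
z 76 along 89.7 across 0.0 turn 0.2 (72.4, 32.1, (np.int64(317), np.int64(112)))
pallet [474.65  11.88 -88.08] 0
z 44 along -120.3 across -0.6 turn 88.2 (31.4, 28.2, (np.int64(134), np.int64(117)))
z 44 along -5.6 across 0.0 turn 0.2 (37.5, 32.1, (np.int64(231), np.int64(113)))
z 44 along 35.0 across -0.0 turn -0.1 (36.7, 32.1, (np.int64(265), np.int64(112)))
z 44 along 149.7 across 0.3 turn -89.8 (32.1, 27.8, (np.int64(362), np.int64(109)))
with PAL
pallet [475.8   -2.8  -88.08] 0
z 76 along -74.8 across -0.5 turn 0.2 (72.5, 32.1, (np.int64(180), np.int64(117)))
z 76 along 75.0 across -0.6 turn 0.2 (72.4, 32.1, (np.int64(317), np.int64(112)))
pallet [475.8   -2.8  -88.08] 0
z 44 along -135.0 across -1.3 turn 88.2 (31.4, 28.2, (np.int64(134), np.int64(117)))
z 44 along -20.3 across -0.6 turn 0.2 (37.5, 32.1, (np.int64(231), np.int64(113)))
z 44 along 20.3 across -0.7 turn -0.1 (36.7, 32.1, (np.int64(265), np.int64(112)))
z 44 along 135.0 across -0.3 turn -89.8 (32.1, 27.8, (np.int64(362), np.int64(109)))
gauge [(366.4, 246.0, 17.8, 51.6, 19.9, (np.int64(161), np.int64(253)))]
worn strip / bushing / gauge diffs 2.1777777777777776 1.9722222222222223 10.45138888888889 35.74132138857783
```

View pics/w14.png

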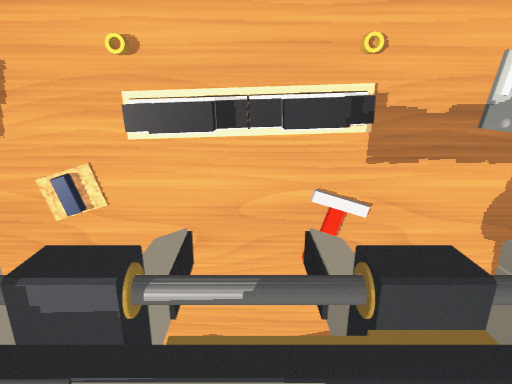

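The view shows two courses in bond on the pallet (second course at px (180,117) and (317,112)), the gauge centred on the pad (70,195), bushings at (115,44) and (374,42), and the depth gauge at (341,203). One last check that the bystanders have not moved, then hand in.

```bash
python3 - <<'E'
from h import *
c=dict(np.load("pics/w14.npz")); a=dict(np.load("pics/w1.npz"))
for n,u0,u1,z in(("b1",(112,76),(115.5,44),.018),("b2",(383,75),(374,42),.018),("dg corner",(320,223),(314,190),.013)):
    print(n,(unproj(a,u0,z)*1000).round(0),(unproj(c,u1,z)*1000).round(0))
t0=dict(np.load("pics/top0.npz")); red=lambda k:(k["color"][...,2].astype(int)>k["color"][...,1]+90)
m=red(t0); print("dg top0",np.argwhere(m).mean(0),m.sum())
m=red(c); m[:185]=0;m[242:]=0; m1=red(a); m1[:185]=0;m1[300:]=0; print(np.argwhere(m).mean(0),np.argwhere(m1).mean(0))
print(hand_in())
E
```

```text
b1 [[555. 155.  18.]] [[554. 155.  18.]]
b2 [[ 557. -152.   18.]] [[ 556. -152.   18.]]
dg corner [[374. -94.  13.]] [[371. -93.  13.]]
dg top0 [171.002213   271.79806362] 3615
[204.94441833 252.0106933 ] [231.87747616 115.6889215 ]
the job is handed in; nothing more can be done
None
```

Job handed in. All six shoes are in running bond, with four in the berths and two over the end joints, each about 1 mm or less from its place in the last views. The gauge block was knocked aside partway through and is back within 1 mm of its pad centre. The bushings, depth gauge and old strip did not visibly move.

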